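Refit the sprung idler roller of a cord-measuring machine

ROBOT

A 6-joint arm with a two-finger parallel gripper is mounted at the origin on the work surface. World frame = base frame: x ahead of the robot, y to its left, z up, the work surface at z = 0. Lengths are in m, angles in rad, forces in N, time in s.
With the tool pointing down it reaches from about 0.375 to 0.9 m from the base axis. Payload 3.1 kg.
Tool frame: the origin (TCP) lies midway between the tips of the shut fingers; the grasp point (between the pads) lies 19 mm behind it (manip.hold_point_z is the distance from the TCP to the grasp point, in m); x points along the fingers, y is the direction in which the jaws open and shut, and the axes are right-handed (so a half turn about x gives the same grasp; the last joint's range is limited). The gripper opens to 85 mm and grips with 20 to 120 N. Pads are 22 mm wide; open, the fingers measure 114 mm over their backs; the gripper's body (76 mm by 85 mm) begins 54 mm behind the grasp point. The pads swing forward as they close: fully open they stand 13 mm farther back than shut.
Start: joints at [-1.464, 0.527, 1.433, -0, 1.181, -0.178], TCP at [0.176, -0.6, 0.231] pointing down, gripper open.
Joint ranges: [-3.08, 3.08], [-0.75, 2.2], [0.22, 2.44], [-1.43, 4.57], [0, 2.65], [-2.85, 2.85]. Speed limits (rad/s): [2.79, 2.79, 3.14, 3.14, 3.14, 3.14].

INTERFACE

Orientations are given as a unit quaternion [x, y, z, w].
In Python, from station import manip, snapshot gives the robot as it stands.
- The arm moves only by the shell command python3 -m crank 'ROWS' [FORCE]. ROWS is JSON, a list of rows, each a list of 5 numbers: the finger opening in m, from 0 to 0.0854, then the shift along the tool's x, y, z in m, then the turn about the tool's x in rad. In form: [[grip, tx, ty, tz, yaw], ...]. A call has 1 to 5 rows; each row shifts and turns the commanded pose from where the row before left it, along the tool's axes as they then stand; what a row does not reach is not made up. A row lasts 1/10 s, in which the tool goes at most 50 mm and 8.59 degrees, less where a joint would pass 70% of its speed; a pose out of reach is approached as far as the arm can. A call is refused whole if a number of a shift passes 0.05 or a number of a turn 0.15, either way. A call with a gripper value outside its range is refused whole. The fingers move at their own pace and stop on an object; FORCE is the grip in N (left out, the last holds). Time passes only in rows, so rows that do not move let the fingers close. It gives the time, the measured TCP pose, the force and the opening at its end, in the units of the state.
- manip.sense(): the state, without advancing time (a new reading comes with each control period).
- snapshot(name): name is "side" or "top"; returns a dict with "image" (480x640x3 uint8, blue, green, red), "range_z" (480x640 float32, m along the optical axis (not along the pixel's ray), 0 where there is no reading), "vertical_fov" (degrees; the focal length in pixels is half the picture's height over the tangent of half this angle, whatever the lens; pixels are square), "cx", "cy" (the principal point, pixels), "extrinsics" (4x4, takes a point from world to camera coordinates). Camera axes: x right, y up, looking along -z (the intrinsics and any distortion apply to the point x, -y, -z); pixel columns grow to the right and rows downward; lengths in m; the calibration is good to about 2 mm. A picture is of the moment at which its call begins.
- manip.sign_off(): hands the job in, once; it reports no verdict.
The state is a dict: "t": time; "q": joint angles; "qd": joint speeds; "tau": joint torques, N m; "tcp_pos": TCP position; "tool_rot": TCP orientation; "force": force on the tool from outside, world axes, zero at the start; "ft_torque": the same for the moment, N m; "finger_gap": opening from 0.0 (shut) to 1.0 (fully open).
Only numpy, scipy, OpenCV 4.12 (cv2) and the standard library are available. Lean on these libraries where they do the work, as an engineer would, in place of code of your own. Each camera call takes 0.05 s, during which the arm holds its last target.

TASK

Take the orange idler roller out of its wooden cradle and fit it back into the blue yoke of the cord-measuring machine: put its brass sprung pin in the groove of the tall cheek, press the spring in, lower the roller until the sprung pin rests on the foot of the groove, then let the spring push the steel pin home into the hole of the short cheek. Press gently throughout (never more than about 25 N on the machine) and leave the roller level, seated at both ends and let go, with the other things on the counter where they are.

Things in the scene. Friction and masses are not known exactly. Their poses are not given: they have to be found in the camera images.
- roller_mid (a point): Centre of the loose orange idler roller (about 240 g). Barrel 36 mm in diameter, 80 mm long; its axis is this frame's y, +y towards the sprung brass pin (x and z may be rolled about y). At first it lies level in the cradle, axis 48 mm above the counter; the saddles bear on it only 26 to 36 mm from the middle, so grip the middle from above, fingers closing across the barrel.
- roller: The same roller as a whole (origin and axes as roller_mid). At the -y end a fixed steel pin, 8 mm thick with a round tip, ends 54 mm from the centre. At the +y end a sprung brass pin, 8 mm thick with a round tip, reaches 74 mm from the centre when free.
- pin (a joint): How far the sprung brass pin is pushed into the roller, in m: 0 free, 0.028 fully in. The spring starts at 2.1 N and adds 0.35 N per mm; past 28 mm it is solid. The pin is polished: it slides along the cheek with a friction of about 0.2 of its push.
- machine: Cord-measuring machine bolted to the counter; origin on the counter below the middle of the blue yoke; +y runs along the yoke from short to tall cheek, +x to the green counter housing (97 mm high, front face 155 mm from the origin; a wheel on it reaches to 138 mm). The yoke's crossbar lies 42 mm under the seat; both x sides are open for fingers.
- seat (a point): Nominal centre of the fitted roller, 100 mm above the counter, axes as the machine. The yoke is clamped up to 12 mm higher or lower and this point does not follow: the real seat height must be felt; x and y are true. To pass the steel pin inside the short cheek, the roller must be held 9 to 18 mm towards +y of its fitted place.
- short_cheek (a point): Nominal middle of the hole's mouth in the short cheek, 45 mm to -y of seat, on its inner face (height shifts with the yoke, as seat). The hole is square, 12 x 12 mm, blind, 9 mm deep. The cheek is 36 mm wide and its top is 10 mm above the hole's middle.
- tall_cheek (a point): Point on the inner face of the tall cheek, 58 mm to +y of seat at seat height (shifts likewise). An upright groove, 12 mm wide, floor 6 mm deep, open at the top 58 mm above the seat; from 18 mm above the seat it flares to about 38 mm wide at the top. At its foot a pocket 12 mm high and 3 mm deeper takes the pin; its ledge carries the roller's axis 0.5 mm below the hole's middle.
- cradle: Wooden cradle fixed to the counter, 75 x 92 x 44 mm high, origin on the counter below its middle, its y axis along the roller it holds.
- cone_red: Bystander: red cone of thread, 94 mm wide, 135 mm high, origin at its foot.
- cone_teal: Bystander: green cone of thread, 94 mm wide, 135 mm high, origin at its foot.
- jar: Bystander: clear jar with a green lid, 90 mm wide, 110 mm high, origin at its foot.
- driver: Bystander: screwdriver lying on the counter.
- spanner: Bystander: spanner lying on the counter.
- guide: Bystander: white plastic guide block with a round top, 32 x 50 x 33 mm.
- core: Bystander: empty cardboard core ring, 72 mm wide, 30 mm high, origin at its foot.
Not all that is in view belongs to the job. Of the things that look like the roller, the middle-sized one is meant.

How it is judged:
By the outcome, as a careful person would: the job done as asked, in the order asked, and still so for the second after the job is handed in, with the robot touching nothing.
It also fails if it takes over 72 s, if anything falls off the work surface, if the arm or the gripper's body presses on something with over 40 N, if the wrist force passes 120 N, or if a joint passes its speed limit or range.

## Working session

There is one attempt and no reset: what is moved stays moved. The work goes in short steps, Python scripts to look and compute and a shell command to move; the robot and the scene stay as the last step left them, time stands still between calls to the robot, and variables do not carry over. Pictures are saved under pics/ and viewed, and the job is handed in when it is done.

```bash
ls; mkdir -p pics; python3 - <<'E'
from station import manip, snapshot
import cv2,numpy as np
print(manip.sense())
for n in("side","top"):
    s=snapshot(n); cv2.imwrite(f"pics/{n}0.png",s["image"]); np.savez(f"pics/{n}0.npz",**s)
    print(n,s["vertical_fov"],s["cx"],s["cy"],s["extrinsics"],[k for k in s])
E
```

```text
pics
{'t': 0.0, 'q': array([-1.46452674e+00,  5.28501749e-01,  1.43388354e+00,  1.32496737e-05,
        1.18139138e+00, -1.78514229e-01]), 'qd': array([1.53479506e-03, 5.50370107e-04, 1.13897299e-03, 8.56357542e-05,
       1.24162287e-04, 4.43582812e-04]), 'tau': array([-4.68379221e-04, -4.42357349e+01, -1.78024077e+01, -2.49150871e-04,
        8.41291447e-03,  8.36382750e-07]), 'tcp_pos': array([ 0.17554111, -0.59910799,  0.23031772]), 'tool_rot': array([ 0.69998248,  0.10111607, -0.69991805,  0.09957305]), 'force': array([-0.39054115, -0.97901565,  0.56840336]), 'ft_torque': array([ 0.00715986, -0.05175867, -0.00059813]), 'finger_gap': 1.0018344639822232}
side 51.262460613436126 320.9418528222464 247.33344464816884 [[-0.79153911 -0.61108774 -0.00613294  0.38042705]
 [ 0.29510668 -0.39099977  0.8717977  -0.23885242]
 [-0.53514287  0.6882521   0.48982768 -1.22039321]
 [ 0.          0.          0.          1.        ]] ['image', 'range_z', 'vertical_fov', 'cx', 'cy', 'extrinsics']
top 53.20926537419651 320.5861052604704 244.49246614459722 [[-0.02882441 -0.99948273 -0.01426246  0.01668766]
 [ 0.99745383 -0.02969116  0.0648405  -0.47075622]
 [-0.06523043 -0.01235716  0.99779371 -1.14879065]
 [ 0.          0.          0.          1.        ]] ['image', 'range_z', 'vertical_fov', 'cx', 'cy', 'extrinsics']
```

View pics/side0.png

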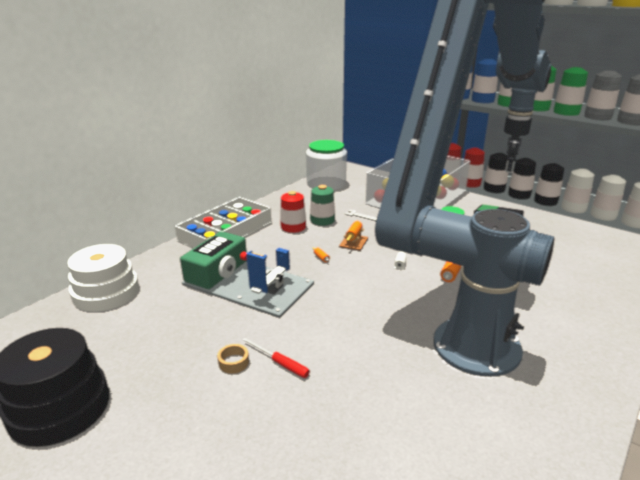

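View pics/top0.png

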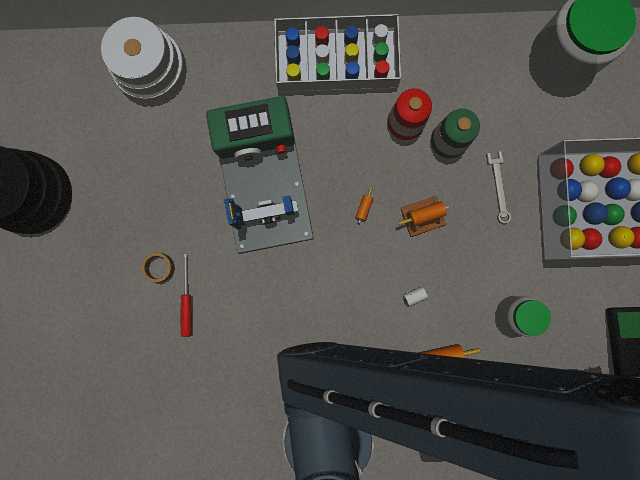

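The side view shows the yoke with its tall cheek at (258,272) and short cheek at (283,258), and the cradle at (353,237). In the top view the cradle roller is at (424,215), and the yoke's tall cheek is at (232,212) and its short cheek at (290,207). Next I'll zoom in and measure.

```bash
cat > h.py <<'E'
import numpy as np,cv2
def cloud(s):
    r=s["range_z"]; f=240/np.tan(np.radians(float(s["vertical_fov"]))/2)
    v,u=np.mgrid[0:480,0:640]
    p=np.stack([(u-s["cx"])/f*r,-(v-s["cy"])/f*r,-r],-1)
    E=s["extrinsics"]; return (p-E[:3,3])@E[:3,:3]
def proj(s,P):
    E=s["extrinsics"]; f=240/np.tan(np.radians(float(s["vertical_fov"]))/2)
    c=np.asarray(P)@E[:3,:3].T+E[:3,3]
    return np.stack([s["cx"]+f*c[...,0]/-c[...,2], s["cy"]+f*c[...,1]/c[...,2]],-1)
E
python3 - <<'E'
from h import *
t=dict(np.load("pics/top0.npz")); s=dict(np.load("pics/side0.npz"))
a=cv2.resize(t["image"][170:250,200:320],None,fx=6.5,fy=6.5,interpolation=cv2.INTER_CUBIC)[:, :780]
cv2.imwrite("pics/ta.png",a)
cv2.imwrite("pics/tb.png",cv2.resize(t["image"][180:250,385:465],None,fx=8,fy=8,interpolation=cv2.INTER_CUBIC))
cv2.imwrite("pics/sa.png",cv2.resize(s["image"][220:320,175:305],None,fx=6,fy=6,interpolation=cv2.INTER_CUBIC))
cv2.imwrite("pics/sb.png",cv2.resize(s["image"][210:260,325:385],None,fx=10,fy=10,interpolation=cv2.INTER_CUBIC))
c=cloud(t)
print(c[400,200],c[260,430])
np.set_printoptions(precision=3,suppress=True,linewidth=200)
print("roller z"); print((c[196:236:3,398:452:3,2]*1000).round())
print("yoke z"); print((c[190:230:3,222:302:4,2]*1000).round())
E
```

```text
[ 0.1034959   0.30599101 -0.00142741] [ 0.42600372 -0.26334465  0.00140253]
roller z
[[   1.   -3.   -2.   -2.   -0.    0. 1177.    3.    1.    0.   -4.    1.   10.   -1.    1.    2.   -1.    0.]
 [  -3.    3.   -3.    0.    2.    1.   -2.    2.    2.   -2.   12.    7.   10.   10.   -4.    2.    2.   -1.]
 [   1.   -0.   -0.    0.    1.   -1.   -1.   10.    7.    6.    6.    7.   45.   40.   58.    4.    3.   -1.]
 [  -1.   -0.    2.   -4.    9.   12.   11.    9.   10.    8.    7.   56.   61.   66.   63.   63.   -0.   -4.]
 [  -3.    9.   11.   12.   12.    7.    8.    8.   59.   61.   61.   64.   64.   63.   66.   65.   49.    4.]
 [   3.   -2.    8.   10.   46.   53.   60.   63.   61.   64.   68.   62.   65.   67.   67.   61.    0.    0.]
 [  -1.    1.    9.   10.   55.   65.   65.   62.   66.   67.   63.   68.   61.   64.   57.   56.   55.    1.]
 [  -3.    2.    7.   12.   44.   66.   62.   70.   65.   66.   62.   60.   61.   54.   40.   40.    0.    1.]
 [   5.   -3.   52.   52.   47.   64.   62.   66.   63.   60.   56.   51.   14.   12.   44.   10.    0.    2.]
 [  50.   55.   
[... 1569 characters left out ...]
  60.   60.   59.   60.   60.   60.   59.   59.   57.   54.   12.   64.   49.   10.]
 [   0.   -2.  164.  138.  121.   64.   61.   61.   60.   59.   64.   65.   67.   52.   46.   10.   10.   10.   13.   11.]
 [  -0.    0.  161.  161.  119.   76.   58.   55.   13.   48.   64.   67.   62.   64.   12.   11.   14.   12.   11.   10.]
 [  -0.    5.  161.  139.   94.   84.    9.   14.   10.   10.   11.   58.   12.   12.   12.   11.   10.   15.   13.   11.]
 [  -1.    4.   -1.  116.   90.   16.   11.   11.   14.   13.    9.   11.   14.   14.   11.   13.   13.    9.    8.   12.]
 [   4.    2.    0.   10.    9.   12.    8.   12.   12.    9.   13.   13.   11.   12.   10.    9.   11.   13.   10.   10.]]
```

```bash
python3 - <<'E'
from h import *
t=dict(np.load("pics/top0.npz")); s=dict(np.load("pics/side0.npz"))
for n,S in(("t",t),("s",s)):
    c=cloud(S); hsv=cv2.cvtColor(S["image"],cv2.COLOR_BGR2HSV); H,Sa,V=[hsv[...,i].astype(int) for i in range(3)]
    for nm,m in (("orange",(H>5)&(H<22)&(Sa>150)&(V>90)),("blue",(H>105)&(H<125)&(Sa>120)&(V>60))):
        k,l,st,ce=cv2.connectedComponentsWithStats(m.astype(np.uint8))
        for i in range(1,k):
            if st[i,4]>40:
                p=c[l==i]; p=p[(p[:,2]>-.02)&(p[:,2]<.3)]
                if len(p): print(n,nm,st[i],ce[i].round(),"med",np.median(p,0).round(4),"lo",np.percentile(p,2,0).round(3),"hi",np.percentile(p,98,0).round(3))
E
```

```text
t orange [356 194  17  26 246] [364. 207.] med [ 0.559  -0.1053  0.0239] lo [ 0.532 -0.123  0.017] hi [ 0.587 -0.088  0.03 ]
t orange [398 197  49  28 730] [424. 211.] med [ 0.5403 -0.2459  0.0601] lo [ 0.514 -0.288  0.006] hi [ 0.575 -0.196  0.067]
t orange [408 220  38  16 179] [427. 228.] med [ 0.5059 -0.2582  0.0094] lo [ 0.49  -0.3    0.004] hi [ 0.52  -0.215  0.014]
t orange [423 346  58  12 326] [452. 352.] med [ 0.2092 -0.2974  0.0392] lo [ 0.2   -0.36   0.025] hi [ 0.22  -0.24   0.049]
t blue [345  25  13  13 131] [351.  31.] med [ 0.9842 -0.0863  0.0505] lo [ 0.97  -0.101  0.046] hi [ 0.999 -0.072  0.054]
t blue [286  27  13  14 138] [292.  33.] med [0.9841 0.0573 0.0507] lo [0.97  0.043 0.044] hi [1.001 0.071 0.055]
t blue [286  45  13  13 133] [292.  51.] med [0.9396 0.058  0.0503] lo [0.925 0.044 0.046] hi [0.955 0.071 0.054]
t blue [346  61  13  14 138] [352.  67.] med [ 0.8939 -0.0858  0.0501] lo [ 0.88  -0.1    0.046] hi [ 0.909 -0.071  0.054]
t blue [608 177  23  21 366] [619. 187.] med [ 0.5775 -0.6846  0.0806] lo [ 0.557 -0.708  0.068] hi [ 0.6   -0.668  0.089]
t b
[... 1111 characters left out ...]
3  93  22   9 165] [483.  97.] med [ 0.565  -1.3424  0.2757] lo [ 0.533 -1.381  0.257] hi [ 0.618 -1.324  0.293]
s blue [464 111  24  39 651] [475. 129.] med [ 0.7771 -1.8375  0.024 ] lo [ 0.768 -2.02  -0.018] hi [ 0.784 -1.725  0.087]
s blue [452 115   8  27  76] [456. 131.] med [ 0.7774 -1.586   0.0282] lo [ 0.772 -1.613 -0.015] hi [ 0.784 -1.546  0.103]
s blue [187 224  18  10  94] [195. 229.] med [0.9696 0.0642 0.0488] lo [0.923 0.034 0.037] hi [1.014 0.078 0.052]
s blue [277 249  11  20 169] [282. 257.] med [0.552  0.0835 0.0927] lo [0.54  0.072 0.064] hi [0.569 0.089 0.113]
s blue [248 253  19  39 509] [257. 271.] med [0.5341 0.2043 0.1155] lo [0.511 0.197 0.063] hi [0.56  0.21  0.159]
```

View pics/ta.png

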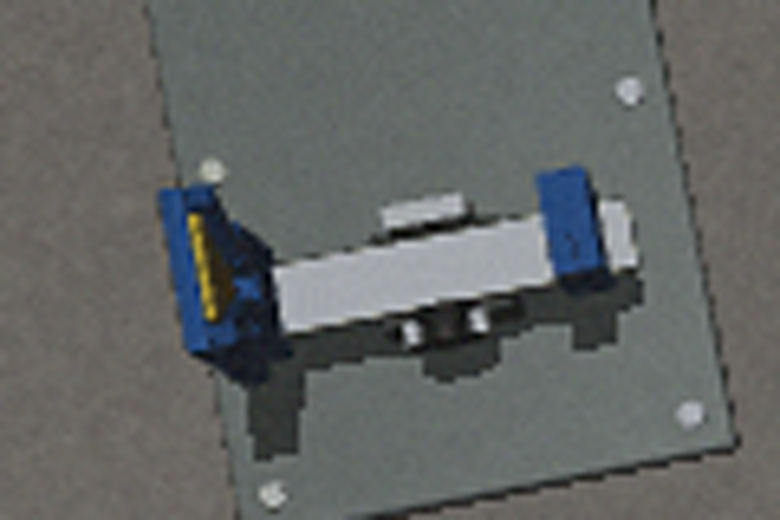

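View pics/tb.png

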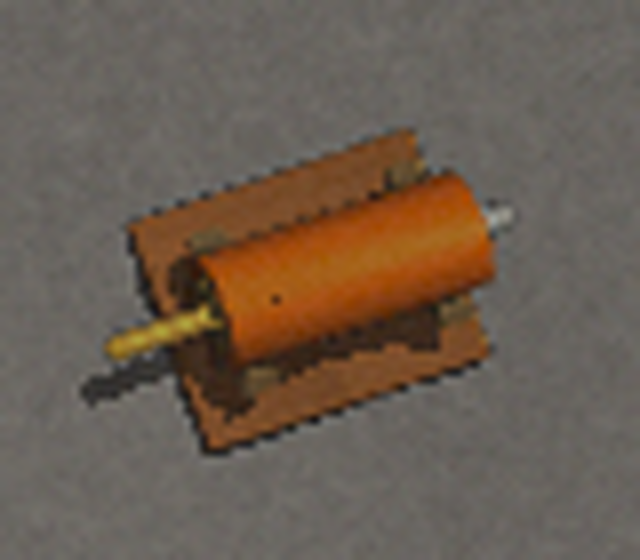

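View pics/sa.png

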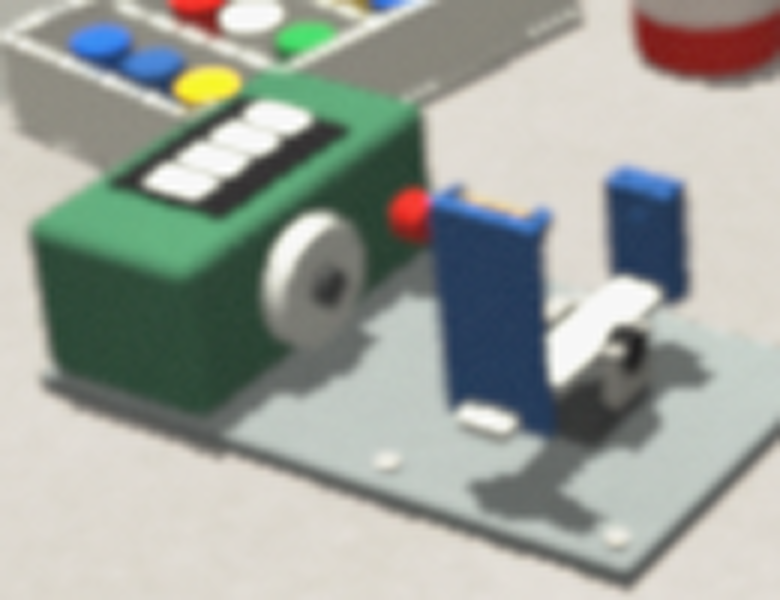

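View pics/sb.png

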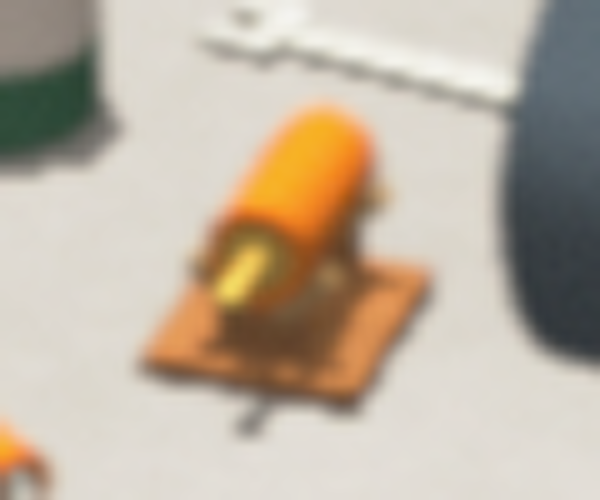

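Close-ups: the brass pin points to world +y (left in the top view), the same way as the tall cheek. Next I'll fit the poses of the roller and the yoke.

```bash
cat > fit.py <<'E'
from h import *
from scipy.optimize import least_squares
t=dict(np.load("pics/top0.npz")); s=dict(np.load("pics/side0.npz"))
res={}
for n,S in(("t",t),("s",s)):
    c=cloud(S); hsv=cv2.cvtColor(S["image"],cv2.COLOR_BGR2HSV); H,Sa,V=[hsv[...,i].astype(int) for i in range(3)]
    m=(H>5)&(H<22)&(Sa>120)&(V>70)&(c[...,2]>.03)&(np.abs(c[...,0]-.54)<.06)&(np.abs(c[...,1]+.245)<.08)
    P=c[m]; 
    def f(q,P=P):
        d=P[:,:2]-q[:2]; u=np.array([np.cos(q[2]),np.sin(q[2])]); perp=d@np.array([-u[1],u[0]])
        return np.hypot(perp,P[:,2]-.048-q[3])-.018
    # only barrel points
    r=least_squares(f,[.54,-.245,1.2+.6,0],loss="soft_l1",f_scale=.002)
    u=np.array([np.cos(r.x[2]),np.sin(r.x[2])]); k=np.abs(f(r.x))<.006
    r=least_squares(f,r.x,loss="soft_l1",f_scale=.002,kwargs=dict(P=P[k]))
    u=np.array([np.cos(r.x[2]),np.sin(r.x[2])]); a=(P[k][:,:2]-r.x[:2])@u
    # barrel extent: near-top points
    lo,hi=np.percentile(a,[.5,99.5]); print(n,r.x,np.degrees(r.x[2]),"ext",lo,hi,"n",k.sum(), "mid",r.x[:2]+u*(lo+hi)/2)
    Pm=c[(c[...,2]>.1)&(c[...,2]<.12)&(np.abs(c[...,0]-.56)<.04)&(np.abs(c[...,1]-.075)<.03)]
    print(" short top",len(Pm),np.median(Pm,0),cv2.minAreaRect((Pm[:,:2]*1000).astype(np.float32)))
    Pm=c[(c[...,2]>.153)&(c[...,2]<.17)&(np.abs(c[...,0]-.54)<.04)&(np.abs(c[...,1]-.195)<.03)]
    print(" tall top",len(Pm),np.median(Pm,0),cv2.minAreaRect((Pm[:,:2]*1000).astype(np.float32)))
    Pm=c[(c[...,2]>.003)&(c[...,2]<.02)&(np.abs(c[...,0]-.56)<.15)&(np.abs(c[...,1]-.12)<.12)]
    print(" plate",len(Pm),np.median(Pm,0),cv2.minAreaRect((Pm[:,:2]*1000).astype(np.float32)))
    Pm=c[(c[...,2]>.05)&(c[...,2]<.07)&(np.abs(c[...,0]-.55)<.05)&(np.abs(c[...,1]-.13)<.08)]
    print(" bar",len(Pm),np.median(Pm,0))
    g=c[(np.abs(c[...,2])<.02)&(np.abs(c[...,0]-.4)<.05)&(np.abs(c[...,1]-.1)<.05)]; print(" counter",np.median(g,0))
E
python3 fit.py
```

```text
t [ 8.28783742e-01 -1.22848307e+00  1.86291068e+00 -5.30964454e-04] 106.73691945624938 ext 0.9807322267529445 1.0603547211137605 n 529 mid [ 0.53489003 -0.25117275]
 short top 129 [0.55823168 0.0742936  0.11154828] ((559.1214599609375, 74.44122314453125), (36.17593765258789, 17.060489654541016), 9.240724563598633)
 tall top 176 [0.5388236  0.19501283 0.16015423] ((539.1922607421875, 193.6251220703125), (55.071502685546875, 19.04936981201172), 10.263057708740234)
 plate 6193 [0.59972813 0.12778655 0.0114954 ] ((560.0715942382812, 119.73220825195312), (299.46630859375, 239.64108276367188), 0.09283014386892319)
 bar 722 [0.54921199 0.12840184 0.06011415]
 counter [ 3.99688413e-01  9.98269873e-02 -2.62313393e-04]
s [ 0.74525403 -1.02289018  1.83450468 -0.00208035] 105.10937545325146 ext 0.7624273384982522 0.8476463361774329 n 177 mid [ 0.53541113 -0.24568347]
 short top 84 [0.55676112 0.08225511 0.10930405] ((559.55322265625, 78.34703826904297), (38.551361083984375, 22.730819702148438), 11.571133613586426)
 tall top 99 [0.53484254 0.20122818 0.15826611] ((540.5466918945312, 197.68551635742188), (57.11836624145508, 21.485353469848633), 10.257816314697266)
 plate 2358 [0.54687691 0.1715894  0.01061735] ((559.8615112304688, 123.45439910888672), (300.0045471191406, 232.36654663085938), 0.24913041293621063)
 bar 380 [0.54438082 0.13447308 0.05960303]
 counter [ 0.39889138  0.10268107 -0.00129634]
```

```bash
cat > ov.py <<'E'
from h import *
import sys
t=dict(np.load("pics/top0.npz")); s=dict(np.load("pics/side0.npz"))
def machine(x,y,yaw,h,tt=.0145,st=.0135,tw=.050):
    R=np.array([[np.cos(yaw),-np.sin(yaw),0],[np.sin(yaw),np.cos(yaw),0],[0,0,1]])
    def box(x0,x1,y0,y1,z0,z1):
        L=[]
        for z in(z0,z1): L.append([(x0,y0,z),(x1,y0,z),(x1,y1,z),(x0,y1,z),(x0,y0,z)])
        return L
    L=box(-.018,.018,-.045-st,-.045,h-.04,h+.010)+box(-tw/2,tw/2,.058,.058+tt,h-.04,h+.058)
    L+=[[(-.006,.058,h),(-.006,.064,h+.018),(-.019,.064,h+.058),(.019,.064,h+.058),(.006,.064,h+.018)]]
    return [np.array(l)@R.T+[x,y,0] for l in L]
def roller(x,y,a):
    u=np.array([np.cos(a),np.sin(a),0]);w=np.array([-u[1],u[0],0]);z=np.array([0,0,1.]);C=np.array([x,y,.048]);L=[]
    th=np.linspace(0,2*np.pi,40)[:,None]
    for e in(-.04,.04): L.append(C+u*e+.018*(np.cos(th)*w+np.sin(th)*z))
    L.append(np.array([C-u*.054,C+u*.074])); return L
def draw(S,L,box,k,fn):
    u0,u1,v0,v1=box
    im=cv2.resize(S["image"][v0:v1,u0:u1],None,fx=k,fy=k,interpolation=cv2.INTER_CUBIC)
    for l in L:
        p=((proj(S,l)-[u0,v0]+.5)*k-.5).round().astype(np.int32); cv2.polylines(im,[p.reshape(-1,1,2)],False,(255,0,255),1)
    return im
if __name__=="__main__":
    m=[float(v) for v in sys.argv[1:5]]; r=[float(v) for v in sys.argv[5:8]]
    m[2]=np.radians(m[2]); r[2]=np.radians(r[2])
    A=draw(t,machine(*m),(220,305,188,228),9,""); B=draw(s,machine(*m),(240,300,242,302),6,"")
    C=draw(t,roller(*r),(392,456,194,234),6,""); D=draw(s,roller(*r),(330,380,215,255),7,"")
    def pad(i,h): return cv2.copyMakeBorder(i,0,h-i.shape[0],0,4,cv2.BORDER_CONSTANT)
    cv2.imwrite(sys.argv[8]+"m.png",A); h=B.shape[0]
    cv2.imwrite(sys.argv[8]+"r.png",np.vstack([np.hstack([pad(C,280),pad(D,280)])])); cv2.imwrite(sys.argv[8]+"s.png",B)
E
# machine origin guess
python3 - <<'E'
import numpy as np
a=np.radians(9.6);y=np.array([-np.sin(a),np.cos(a)])
print(np.array([.5591,.0744])+y*.0515, np.array([.5392,.1936])-y*.065)
E
python3 ov.py .5500 .1275 9.6 .102 .535 -.250 106.5 pics/o1
```

```text
[0.55051141 0.1251788 ] [0.55003997 0.12951026]
```

View pics/o1m.png

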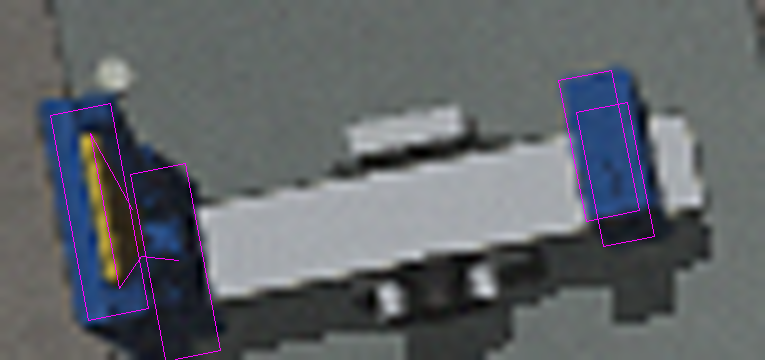

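View pics/o1r.png

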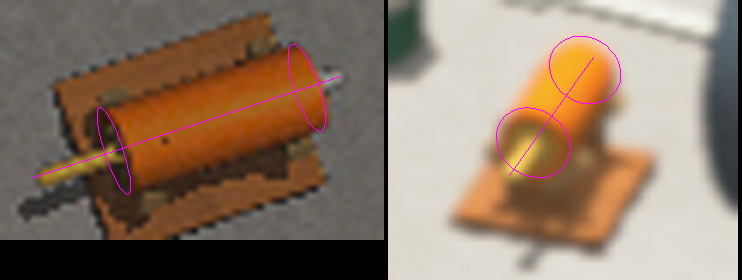

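View pics/o1s.png

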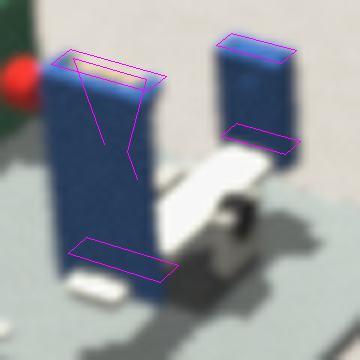

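Overlay: the roller and short cheek are within about 2 mm. The tall cheek sits about 2 mm further +y than I drew it. Before moving I'll refine the roller axis with its tips and check how the tool frame stands.

```bash
python3 - <<'E'
from h import *
from station import manip
from scipy.spatial.transform import Rotation as R
t=dict(np.load("pics/top0.npz"))
S=t;c=cloud(S); hsv=cv2.cvtColor(S["image"],cv2.COLOR_BGR2HSV); H,Sa,V=[hsv[...,i].astype(int) for i in range(3)]
m=((H>5)&(H<22)&(Sa>185)&(V>110)); m[:,:405]=0;m[:, 452:]=0;m[:199]=0;m[226:]=0
k,l,st,ce=cv2.connectedComponentsWithStats(m.astype(np.uint8)); i=1+np.argmax(st[1:,4]); print(st[i],ce[i])
v,u=np.nonzero(l==i); print(cv2.minAreaRect(np.stack([u,v],1).astype(np.float32)), cv2.fitLine(np.stack([u,v],1).astype(np.float32),cv2.DIST_L2,0,.01,.01).ravel())
f=240/np.tan(np.radians(float(S["vertical_fov"]))/2)
def up(px,z):
    E=S["extrinsics"]; d=E[:3,:3].T@np.array([(px[0]-S["cx"])/f,-(px[1]-S["cy"])/f,-1]); o=-E[:3,:3].T@E[:3,3]
    return (o+d*(z-o[2])/d[2])[:2]
big=cv2.resize(S["image"][194:234,392:456],None,fx=12,fy=12,interpolation=cv2.INTER_NEAREST); cv2.imwrite("pics/rb.png",big)
b=392+40/6-.4,194+181/6-.4; s=392+342/6-.4,194+75/6-.4
B,T=up(b,.048),up(s,.048); print(B,T,np.linalg.norm(B-T),np.degrees(np.arctan2(*(B-T)[::-1])), T+(B-T)*54/128)
o=-S["extrinsics"][:3,:3].T@S["extrinsics"][:3,3]; print("cam",o)
print(manip.hold_point_z, R.from_quat(manip.sense()["tool_rot"]).as_matrix().round(3))
E
```

```text
[410 202  37  22 448] [428.55133929 212.51339286]
((428.20001220703125, 212.60000610351562), (13.28156566619873, 34.15259552001953), 71.56504821777344) [ 9.5152467e-01 -3.0757236e-01  4.2855133e+02  2.1251340e+02]
[ 0.51249941 -0.18238882] [ 0.55084341 -0.30274276] 0.1263144214178017 107.67154643056224 [ 0.53466704 -0.25196844]
cam [ 0.3951025  -0.01149406  1.17701816]
0.0187 [[-0.     0.281 -0.96 ]
 [ 0.002 -0.96  -0.281]
 [-1.    -0.002 -0.   ]]
```

View pics/rb.png

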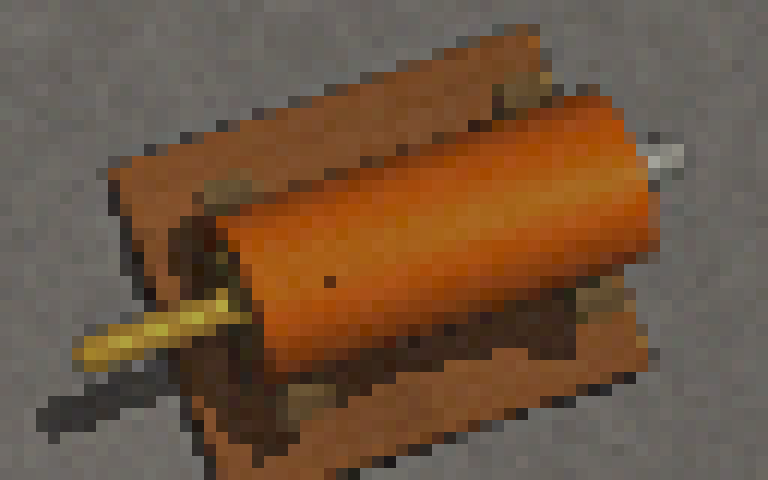

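Refined roller estimate: middle at about (0.535, -0.250), axis at about 106.8°. I'll grip about 4.5 mm to the steel side, so the gripper body stays clear of the tall cheek. Moving over it now.

```bash
python3 -m crank '[[0.0854,0,-0.0191,-0.0369,0],[0.0854,0,-0.0191,-0.0369,0],[0.0854,0,-0.0191,-0.0369,0],[0.0854,0,-0.0191,-0.0369,0],[0.0854,0,-0.0191,-0.0369,0]]' 50 && python3 -m crank '[[0.0854,0,-0.0191,-0.0369,0],[0.0854,0,-0.0191,-0.0369,0],[0.0854,0,-0.0191,-0.0369,0],[0.0854,0,-0.0191,-0.0369,0],[0.0854,0,-0.0191,-0.0369,0]]'
python3 -m crank '[[0.0854,0,-0.0191,-0.0369,0],[0.0854,0,-0.0191,-0.0369,0],[0.0854,0,0,0,-0.149],[0.0854,0,0,0,-0.149],[0.0854,0,0,0,-0.149]]'
python3 -m crank '[[0.0854,0,0,0,-0.149],[0.0854,0,0,0,-0.149],[0.0854,0,0,0,-0.149],[0.0854,0,0,0,-0.149],[0.0854,0,0,0,-0.149]]'
python3 -m crank '[[0.0854,0,0,0,-0.149],[0.0854,0,0,0,-0.149],[0.0854,0,0,0,-0.09],[0.0854,0,0,0,0],[0.0854,0,0,0,0]]'
cat > plan.py <<'E'
# usage: plan.py x y z [tooly_deg]  -> total tool-frame shift (after any turn) & turn
import sys,numpy as np
from station import manip
from scipy.spatial.transform import Rotation as R
s=manip.sense(); M=R.from_quat(s["tool_rot"]).as_matrix()
yaw=np.degrees(np.arctan2(M[1,1],M[0,1]))
a=[float(v) for v in sys.argv[1:]]
print("t",s["t"],"tcp",s["tcp_pos"].round(4),"tool y deg",yaw.round(2),"F",s["force"].round(2),"T",s["ft_torque"].round(2),"gap mm",round(85.4*s["finger_gap"],1),"down",M[:,0].round(4))
if len(a)>=3: print("shift in tool axes now:",(M.T@(np.array(a[:3])-s["tcp_pos"])).round(4))
if len(a)>3: print("turn",-np.radians((a[3]-yaw+180)%360-180).round(4))
E
python3 plan.py .5363 -.2543 .031 16.8
```

```text
t: 0.6
tcp_pos: [0.3267, -0.4548, 0.2309]
tool_rot: [-0.7, -0.101, 0.7, -0.1]
force: [1.2, -0.9, 0.6]
finger_gap: 0.997
t: 1.1
tcp_pos: [0.4769, -0.3113, 0.2309]
tool_rot: [-0.7, -0.101, 0.7, -0.1]
force: [-0.0, -1.0, 0.1]
finger_gap: 1.001
t: 1.6
tcp_pos: [0.5363, -0.2545, 0.2307]
tool_rot: [-0.659, -0.256, 0.66, -0.255]
force: [-1.3, 0.9, 0.3]
finger_gap: 1.001
t: 2.1
tcp_pos: [0.5359, -0.2552, 0.2308]
tool_rot: [-0.521, -0.478, 0.522, -0.477]
force: [0.4, 0.6, -0.5]
finger_gap: 0.997
t: 2.6
tcp_pos: [0.536, -0.2553, 0.231]
tool_rot: [0.422, 0.568, -0.422, 0.567]
force: [-0.7, -1.0, 0.1]
finger_gap: 1.0
t 2.6 tcp [ 0.536  -0.2553  0.231 ] tool y deg 16.73 F [-0.73 -0.96  0.11] T [ 0.02 -0.   -0.06] gap mm 85.4 down [-7.e-04  5.e-04 -1.e+00]
shift in tool axes now: [ 0.2     0.0007 -0.0007]
turn -0.0012
```

```bash
python3 -m crank '[[0.0854,0.035,0,0,0],[0.0854,0.035,0,0,0],[0.0854,0.035,0,0,0],[0.0854,0.02,0,0,0],[0.0854,0,0,0,0]]'; python3 - <<'E'
from station import snapshot
from h import *
A=[]
for n,(u0,u1,v0,v1) in(("top",(380,470,170,245)),("side",(310,400,180,255))):
    s=snapshot(n);np.savez(f"pics/{n}1.npz",**s);A.append(cv2.resize(s["image"][v0:v1,u0:u1],None,fx=4.4,fy=4.4,interpolation=cv2.INTER_CUBIC))
cv2.imwrite("pics/g1.png",np.hstack(A))
E
python3 plan.py .5363 -.2543 .031 16.8
```

```text
t: 3.1
tcp_pos: [0.5341, -0.2539, 0.1031]
tool_rot: [0.422, 0.57, -0.422, 0.565]
force: [-0.5, 1.0, -0.2]
finger_gap: 0.998
t 3.2 tcp [ 0.5364 -0.2555  0.1064] tool y deg 16.8 F [-0.42  0.27 -0.02] T [ 0.03 -0.05  0.02] gap mm 85.5 down [-2.e-04  1.e-04 -1.e+00]
shift in tool axes now: [ 0.0754  0.0003 -0.0012]
turn -0.0
```

View pics/g1.png

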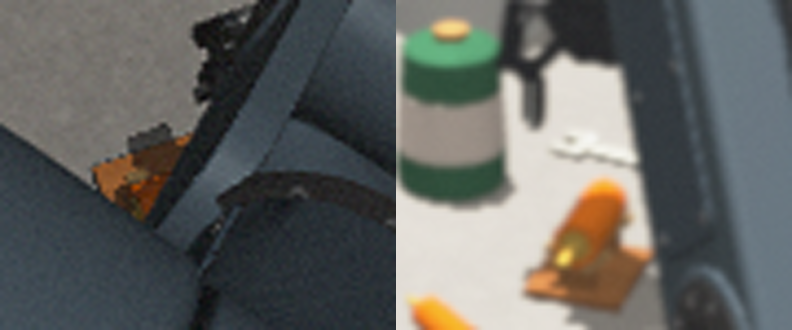

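```bash
python3 -m crank '[[0.0854,0.02,0,-0.001,0],[0.0854,0.02,0,0,0],[0.0854,0.02,0,0,0],[0.0854,0.0154,0,0,0],[0.0854,0,0,0,0]]'; python3 plan.py .5363 -.2543 .031 16.8
python3 -m crank '[[0.03,0,0,0,0],[0.03,0,0,0,0],[0.03,0,0,0,0],[0.03,0,0,0,0],[0.03,0,0,0,0]]' 50; python3 -m crank '[[0.03,0,0,0,0],[0.03,0,0,0,0],[0.03,0,0,0,0]]';python3 plan.py .5363 -.2543 .031 16.8
```

```text
t: 3.7
tcp_pos: [0.5355, -0.2542, 0.0302]
tool_rot: [0.421, 0.568, -0.421, 0.567]
force: [-1.2, 0.4, 0.8]
finger_gap: 0.999
t 3.7 tcp [ 0.5355 -0.2542  0.0302] tool y deg 16.83 F [-1.21  0.44  0.81] T [ 0.    0.05 -0.  ] gap mm 85.3 down [-0.0013  0.001  -1.    ]
shift in tool axes now: [-0.0008  0.0007  0.0003]
turn 0.0005
t: 4.2
tcp_pos: [0.5361, -0.2549, 0.0321]
tool_rot: [0.421, 0.568, -0.421, 0.568]
force: [-2.6, -0.7, 5.3]
finger_gap: 0.404
t: 4.5
tcp_pos: [0.5361, -0.2549, 0.0321]
tool_rot: [0.421, 0.568, -0.421, 0.568]
force: [-1.7, 0.2, 6.6]
finger_gap: 0.405
t 4.5 tcp [ 0.5361 -0.2549  0.0321] tool y deg 16.87 F [-1.7   0.17  6.56] T [-0.02  0.32  0.09] gap mm 34.6 down [ 7.0e-04 -1.1e-03 -1.0e+00]
shift in tool axes now: [ 0.0011  0.0004 -0.0005]
turn 0.0013
```

```bash
python3 -m crank '[[0.03,-0.005,0,0,0],[0.03,-0.01,0,0,0],[0.03,-0.015,0,0,0],[0.03,-0.02,0,0,0],[0.03,0,0,0,0]]' 60;python3 plan.py; python3 -m crank '[[0.03,-0.03,0,0,0],[0.03,-0.03,0,0,0],[0.03,-0.03,0,0,0],[0.03,-0.03,0,0,0],[0.03,0,0,0,0]]';python3 plan.py;python3 - <<'E'
from station import snapshot
from h import *
A=[]
for n,(u0,u1,v0,v1) in(("top",(380,470,140,230)),("side",(310,400,150,240))):
    s=snapshot(n);np.savez(f"pics/{n}2.npz",**s);A.append(cv2.resize(s["image"][v0:v1,u0:u1],None,fx=4.4,fy=4.4,interpolation=cv2.INTER_CUBIC))
cv2.imwrite("pics/g2.png",np.hstack(A))
E
```

```text
t: 5.0
tcp_pos: [0.5379, -0.2557, 0.0842]
tool_rot: [0.421, 0.565, -0.421, 0.57]
force: [0.9, -0.5, -2.4]
finger_gap: 0.399
t 5.0 tcp [ 0.5379 -0.2557  0.0842] tool y deg 16.85 F [ 0.87 -0.47 -2.44] T [-0.07 -0.08 -0.01] gap mm 34.1 down [ 0.0055 -0.0039 -1.    ]
t: 5.5
tcp_pos: [0.5383, -0.256, 0.2051]
tool_rot: [0.421, 0.564, -0.421, 0.571]
force: [-0.2, 0.9, -2.1]
finger_gap: 0.4
t 5.5 tcp [ 0.5383 -0.256   0.2051] tool y deg 16.85 F [-0.18  0.93 -2.09] T [-0.05 -0.02  0.01] gap mm 34.2 down [ 0.0078 -0.0056 -1.    ]
```

View pics/g2.png

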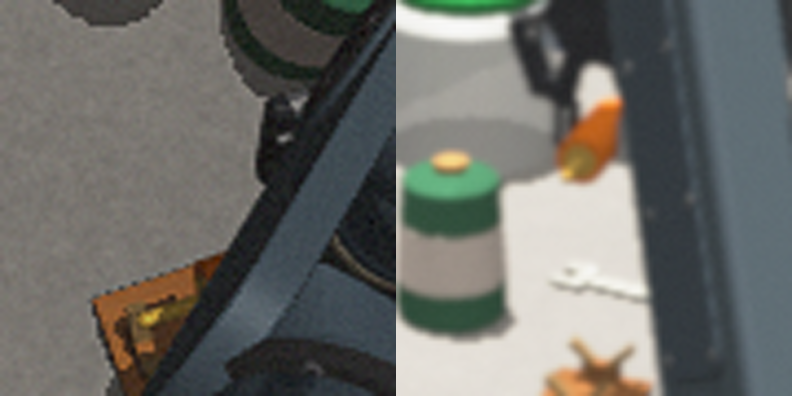

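The roller is held and off the cradle, and the wrist force shows about 2.2 N of weight. Before placing it I'll pin down the machine's yaw and x from the first top picture.

```bash
python3 - <<'E'
from h import *
t=dict(np.load("pics/top0.npz")); S=t; c=cloud(S); im=S["image"]
f=240/np.tan(np.radians(float(S["vertical_fov"]))/2)
E=S["extrinsics"]; o=-E[:3,:3].T@E[:3,3]
def up(P,z):
    P=np.asarray(P,float); d=np.stack([(P[:,0]-S["cx"])/f,-(P[:,1]-S["cy"])/f,-np.ones(len(P))],1)@E[:3,:3]
    return (o+d*((z-o[2])/d[:,2])[:,None])[:,:2]
g=cv2.GaussianBlur(im,(0,0),.7).astype(float)
def edge(p0,p1,ch,z,w=4,n=40,trim=.12):
    p0,p1=np.array(p0,float),np.array(p1,float); d=(p1-p0)/np.linalg.norm(p1-p0); nn=np.array([-d[1],d[0]]); pts=[]
    for k in np.linspace(trim,1-trim,n):
        q=p0+(p1-p0)*k; o_=np.linspace(-w,w,81); X=q+o_[:,None]*nn
        val=cv2.remap(ch.astype(np.float32),X[:,0].astype(np.float32)[:,None],X[:,1].astype(np.float32)[:,None],cv2.INTER_LINEAR).ravel()
        gr=np.abs(np.gradient(val)); i=gr.argmax(); pts.append(X[i])
    W=up(pts,z); l=cv2.fitLine((W*1000).astype(np.float32),cv2.DIST_HUBER,0,.01,.01).ravel()
    a=np.degrees(np.arctan2(l[1],l[0])); r=np.abs((W*1000-l[2:])@[-l[1],l[0]])
    return l,a%180,np.median(r)
def cr(p,k,u,v): return (u+(p[0]+.5)/k-.5, v+(p[1]+.5)/k-.5)
ta=lambda x,y:cr((x,y),6.5,200,170); om=lambda x,y:cr((x,y),9,220,188)
sat=cv2.cvtColor(im,cv2.COLOR_BGR2HSV)[...,1].astype(float); gray=g.mean(2); blue=g[...,0]-g[...,2]; 
G=cv2.GaussianBlur(g[...,1]-g[...,2],(0,0),1.0)
print("plate R",edge(ta(655,0),ta(735,440),G,.011)); print("plate R gray",edge(ta(655,0),ta(735,440),gray,.011))
print("plate L",edge(ta(150,10),ta(180,185),G,.011))
print("plate L2",edge(ta(210,370),ta(238,515),G,.011))
print("bar top",edge(om(200,207),om(565,138),gray,.060)); print("bar bot",edge(om(215,297),om(580,230),gray,.060,w=2))
print("tall outer",edge(om(42,103),om(85,325),blue,.160)); print("short inner",edge(om(562,82),om(590,220),blue,.1115))
print("tall ends", up([om(42,103),om(110,93),om(85,325)],.160), "short", up([om(562,82),om(590,220)],.1115))
print("yellow", up([om(80,135),om(107,283)],.160))
E
```

```text
plate R (array([9.8661357e-01, 1.6307569e-01, 5.7302850e+02, 3.5101425e+01],
      dtype=float32), np.float32(9.385465), np.float64(0.6545078388185717))
plate R gray (array([9.8702818e-01, 1.6054726e-01, 5.6862671e+02, 3.5854507e+01],
      dtype=float32), np.float32(9.238662), np.float64(0.5701009550211102))
plate L (array([9.8541456e-01, 1.7017105e-01, 6.2584467e+02, 2.3505089e+02],
      dtype=float32), np.float32(9.797764), np.float64(0.5006383764399815))
plate L2 (array([9.8740387e-01, 1.5821999e-01, 4.9382257e+02, 2.1286818e+02],
      dtype=float32), np.float32(9.103592), np.float64(0.7047259647217556))
bar top (array([ 1.6945978e-01, -9.8553711e-01,  5.6147845e+02,  1.3827654e+02],
      dtype=float32), np.float32(99.75642), np.float64(0.4870889704585848))
bar bot (array([ 1.6782050e-01, -9.8581755e-01,  5.3712640e+02,  1.3188327e+02],
      dtype=float32), np.float32(99.661125), np.float64(0.29102212824216683))
tall outer (array([9.8119169e-01, 1.9303580e-01, 5.3953119e+02, 1.9367369e+02],
      dtype=float32), np.float32(11.130003), np.float64(0.17097716036367566))
short inner (array([9.8257130e-01, 1.8588597e-01, 5.6043500e+02, 8.3256577e+01],
      dtype=float32), np.float32(10.7127905), np.float64(0.47807421944662015))
tall ends [[0.56556233 0.20506014]
 [0.56746084 0.1887642 ]
 [0.51204159 0.19565271]] short [[0.57492469 0.08522368]
 [0.54005911 0.07906474]]
yellow [[0.5575886  0.1961008 ]
 [0.52191899 0.19024389]]
```

The machine fit is consistent: yaw 9.6° and seat at about (0.5505, 0.1285), with about ±1.6 mm uncertainty along y that I'll settle by feel. Moving the roller to the yoke, above and inside the cheeks.

```bash
python3 plan.py .5555 .0989 .205 9.6
```

```text
t 5.6 tcp [ 0.5357 -0.2542  0.2008] tool y deg 16.85 F [ 0.48 -0.25 -2.48] T [-0.01 -0.02  0.03] gap mm 34.4 down [ 2.e-04 -2.e-04 -1.e+00]
shift in tool axes now: [-0.0042  0.1213 -0.3322]
turn 0.1265
```

```bash
python3 -m crank '[[0.03,0,0.0121,-0.0332,0],[0.03,0,0.0121,-0.0332,0],[0.03,0,0.0121,-0.0332,0],[0.03,0,0.0121,-0.0332,0],[0.03,0,0.0121,-0.0332,0]]'
python3 -m crank '[[0.03,0,0.0121,-0.0332,0],[0.03,0,0.0121,-0.0332,0],[0.03,0,0.0121,-0.0332,0],[0.03,0,0.0121,-0.0332,0],[0.03,0,0.0121,-0.0332,0]]'
python3 -m crank '[[0.03,0,0,0,0.1265],[0.03,0,0,0,0],[0.03,0,0,0,0]]'
python3 - <<'E'
from station import snapshot
from h import *
for n,(u0,u1,v0,v1) in(("top",(200,340,150,250)),("side",(220,320,210,310))):
    s=snapshot(n);np.savez(f"pics/{n}3.npz",**s);cv2.imwrite(f"pics/g3{n}.png",cv2.resize(s["image"][v0:v1,u0:u1],None,fx=5.5,fy=5.5,interpolation=cv2.INTER_CUBIC))
E
python3 plan.py .5555 .0989 .125 9.6
```

```text
t: 6.1
tcp_pos: [0.544, -0.0762, 0.1984]
tool_rot: [0.421, 0.569, -0.422, 0.566]
force: [1.1, -0.3, -2.5]
finger_gap: 0.398
t: 6.6
tcp_pos: [0.5537, 0.0998, 0.1983]
tool_rot: [0.42, 0.569, -0.422, 0.566]
force: [0.1, -0.7, -2.7]
finger_gap: 0.401
t: 6.9
tcp_pos: [0.5544, 0.0982, 0.1992]
tool_rot: [0.455, 0.542, -0.457, 0.54]
force: [0.4, 0.1, -2.7]
finger_gap: 0.405
t 7.0 tcp [0.555  0.0976 0.1999] tool y deg 9.63 F [ 0.11  0.79 -2.35] T [-0.07 -0.01  0.  ] gap mm 34.1 down [-2.e-03 -1.e-04 -1.e+00]
shift in tool axes now: [ 0.0749  0.0009 -0.0012]
turn 0.0005
```

View pics/g3top.png

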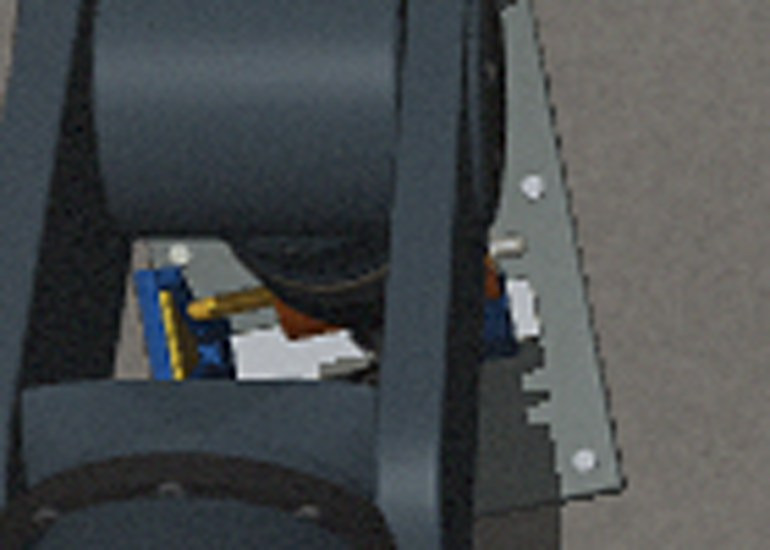

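View pics/g3side.png

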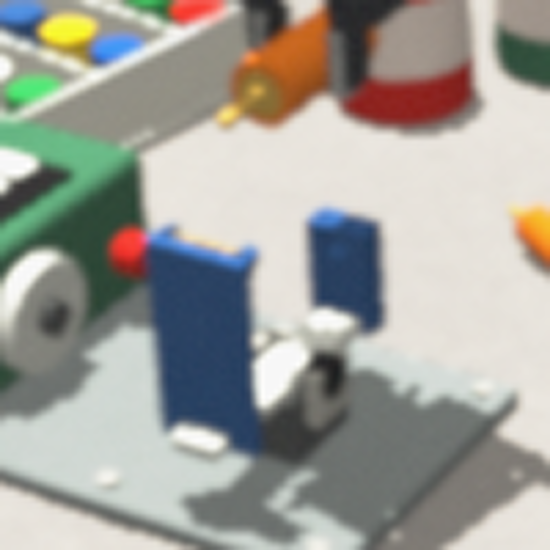

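In the top view the brass tip is at about (190,308) in the crop and the steel tip at (522,245). Unprojecting both at the axis height gives the roller's pose in the hand.

```bash
cat >> h.py <<'E'
def up(S,P,z):
    f=240/np.tan(np.radians(float(S["vertical_fov"]))/2); E=S["extrinsics"]; o=-E[:3,:3].T@E[:3,3]
    P=np.atleast_2d(np.asarray(P,float)); d=np.stack([(P[:,0]-S["cx"])/f,-(P[:,1]-S["cy"])/f,-np.ones(len(P))],1)@E[:3,:3]
    return (o+d*((z-o[2])/d[:,2])[:,None])[:,:2]
a_=np.radians(9.6); XM=np.array([np.cos(a_),np.sin(a_)]); UM=np.array([-np.sin(a_),np.cos(a_)])
E
python3 - <<'E'
from h import *
S=dict(np.load("pics/top3.npz"))
W=up(S,[(200+190.5/5.5-.4,150+308.5/5.5-.4),(200+522.5/5.5-.4,150+245/5.5-.4)],.2158)
print(W, np.linalg.norm(W[0]-W[1]),np.degrees(np.arctan2(*(W[0]-W[1])[::-1])))
m=W[1]+(W[0]-W[1])*54/128; t=np.array([.555,.0976])
for p in (*W,m,t): print((p@XM*1000).round(1),(p@UM*1000).round(1))
c=cloud(S); print("brass range z", c[204:208,232:246,2].round(3))
s=dict(np.load("pics/side3.npz"))
# side check: predicted tips
for e in (5,):
  C=np.append(t+UM*.005,.2158); u=np.append(UM,0)
  print((proj(s,np.array([C+u*.074,C-u*.054,C+u*.04]))-[220,210]+.5)*5.5)
E
```

```text
[[0.54190571 0.17305104]
 [0.56167575 0.05008934]] 0.12454089136231988 99.13396637732535
563.2 80.3
562.2 -44.3
562.6 8.3
563.5 3.7
brass range z [[0.147 0.148 0.149 0.131 0.218 0.217 0.22  0.217 0.219 0.218 0.216 0.215
  0.219 0.217]
 [0.144 0.144 0.217 0.216 0.219 0.222 0.218 0.214 0.218 0.217 0.218 0.22
  0.218 0.218]
 [0.14  0.137 0.218 0.217 0.218 0.216 0.215 0.218 0.216 0.219 0.217 0.216
  0.216 0.013]
 [0.142 0.137 0.216 0.219 0.217 0.214 0.215 0.212 0.075 0.01  0.014 0.017
  0.015 0.011]]
[[221.46128634 121.16764739]
 [365.27246789  16.5820797 ]
 [261.76593227  91.85640587]]
```

```bash
python3 -m crank '[[0.03,0.02,0.001,0,0],[0.03,0.02,0,0,0],[0.03,0.02,0,0,0],[0.03,0.016,0,0,0],[0.03,0,0,0,0]]'; python3 plan.py .5555 .0989 .1236 9.6; python3 -m crank '[[0.03,0,0,-0.002,0],[0.03,0,0,-0.002,0],[0.03,0,0,-0.002,0],[0.03,0,0,-0.002,0],[0.03,0,0,0,0]]'; python3 plan.py
```

```text
t: 7.5
tcp_pos: [0.5547, 0.0976, 0.1226]
tool_rot: [0.455, 0.541, -0.458, 0.538]
force: [-0.3, -1.2, -3.6]
finger_gap: 0.403
t 7.5 tcp [0.5547 0.0976 0.1226] tool y deg 9.56 F [-0.35 -1.18 -3.65] T [-0.01  0.08  0.01] gap mm 34.4 down [-5.7e-03  1.0e-04 -1.0e+00]
shift in tool axes now: [-0.001   0.001  -0.0012]
turn -0.0007
t: 8.0
tcp_pos: [0.5553, 0.1068, 0.1255]
tool_rot: [0.457, 0.54, -0.456, 0.54]
force: [-0.4, 0.1, -2.6]
finger_gap: 0.401
t 8.0 tcp [0.5553 0.1068 0.1255] tool y deg 9.63 F [-0.35  0.06 -2.56] T [-0.02  0.03 -0.01] gap mm 34.3 down [ 1.e-03  1.e-04 -1.e+00]
```

```bash
cat > look.py <<'E'
import sys
from station import snapshot
from h import *
k=sys.argv[1]
A=[]
for n,(u0,u1,v0,v1) in(("top",(210,310,170,240)),("side",(235,325,215,299))):
    s=snapshot(n);np.savez(f"pics/{n}{k}.npz",**s);A.append(cv2.resize(s["image"][v0:v1,u0:u1],(400*(u1-u0)//100 if 0 else int((u1-u0)*4.2),int((v1-v0)*4.2)),interpolation=cv2.INTER_CUBIC))
h=max(a.shape[0] for a in A)
cv2.imwrite(f"pics/g{k}.png",np.hstack([cv2.copyMakeBorder(a,0,h-a.shape[0],0,3,cv2.BORDER_CONSTANT) for a in A]))
E
python3 look.py 4
```

```text
(no output)
```

View pics/g4.png

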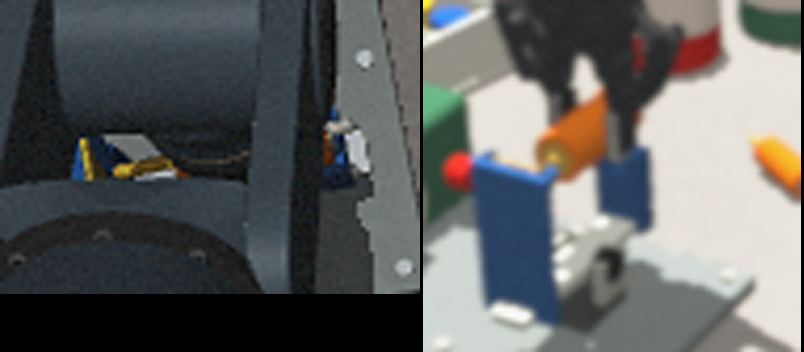

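The pin is in front of the groove. Advancing in small steps to feel for the groove floor.

```bash
cat > f.py <<'E'
from h import *; from station import manip
s=manip.sense(); p=s["tcp_pos"]; F=s["force"]; T=s["ft_torque"]
print("t %.1f xm %.1f ym %.1f z %.1f | Fx %.1f Fy %.1f Fz %.1f"%(s["t"],p[:2]@XM*1e3,p[:2]@UM*1e3,p[2]*1e3,F[:2]@XM,F[:2]@UM,F[2]),"T",T.round(2))
E
for i in 1 2; do :; done; python3 f.py
python3 -m crank '[[0.03,0,0,-0.002,0],[0.03,0,0,-0.002,0],[0.03,0,0,-0.001,0]]' >/dev/null; python3 f.py
python3 -m crank '[[0.03,0,0,-0.002,0]]' >/dev/null; python3 f.py
python3 -m crank '[[0.03,0,0,-0.002,0]]' >/dev/null; python3 f.py
python3 -m crank '[[0.03,0,0,-0.002,0]]' >/dev/null; python3 f.py
python3 -m crank '[[0.03,0,0,0,0]]' >/dev/null; python3 f.py
```

```text
t 8.1 xm 565.2 ym 12.5 z 125.2 | Fx 0.1 Fy -0.5 Fz -2.7 T [ 0.01 -0.03  0.02]
t 8.4 xm 565.1 ym 17.6 z 124.9 | Fx -0.2 Fy 0.6 Fz -1.9 T [ 0.   -0.04 -0.02]
t 8.5 xm 565.1 ym 19.4 z 124.9 | Fx 0.3 Fy 0.6 Fz -2.5 T [-0.04  0.02 -0.03]
t 8.6 xm 565.2 ym 21.2 z 124.9 | Fx -0.1 Fy -2.2 Fz -2.3 T [-0.41 -0.08  0.02]
t 8.7 xm 565.2 ym 22.9 z 124.9 | Fx -0.0 Fy -2.4 Fz -2.8 T [-0.5  -0.03  0.01]
t 8.8 xm 565.2 ym 23.1 z 125.0 | Fx 0.0 Fy -3.3 Fz -2.9 T [-0.43 -0.06  0.  ]
```

Contact is at TCP y_m of about 20.5, which agrees with vision (groove floor at 99). So the fitted place is at TCP y_m of about 30.5. Next I'll press the spring to an offset of about +13 mm, y_m 43.5.

```bash

python3 -m crank '[[0.03,0,0,-0.002,0],[0.03,0,0,-0.002,0],[0.03,0,0,-0.002,0],[0.03,0,0,0,0]]' 80 >/dev/null; python3 f.py
python3 -m crank '[[0.03,0,0,-0.002,0],[0.03,0,0,-0.002,0],[0.03,0,0,-0.002,0],[0.03,0,0,0,0]]' >/dev/null; python3 f.py
python3 -m crank '[[0.03,0,0,-0.002,0],[0.03,0,0,-0.002,0],[0.03,0,0,-0.002,0],[0.03,0,0,0,0]]' >/dev/null; python3 f.py
python3 -m crank '[[0.03,0,0,-0.002,0],[0.03,0,0,0,0]]' >/dev/null; python3 f.py; python3 plan.py; python3 look.py 5
```

```text
t 9.2 xm 565.2 ym 29.1 z 125.0 | Fx -0.7 Fy -4.7 Fz -2.0 T [-0.79 -0.07  0.01]
t 9.6 xm 565.2 ym 34.6 z 125.0 | Fx -1.2 Fy -7.0 Fz -1.7 T [-1.09 -0.1   0.07]
t 10.0 xm 565.2 ym 40.0 z 125.0 | Fx -0.3 Fy -8.4 Fz -2.6 T [-1.43 -0.09  0.06]
t 10.2 xm 565.2 ym 41.8 z 125.0 | Fx -0.9 Fy -9.0 Fz -2.5 T [-1.51 -0.13  0.03]
t 10.2 tcp [0.5503 0.1355 0.125 ] tool y deg 9.67 F [ 0.59 -8.99 -2.48] T [-1.51 -0.13  0.03] gap mm 33.7 down [ 4.0e-04 -2.9e-03 -1.0e+00]
```

View pics/g5.png

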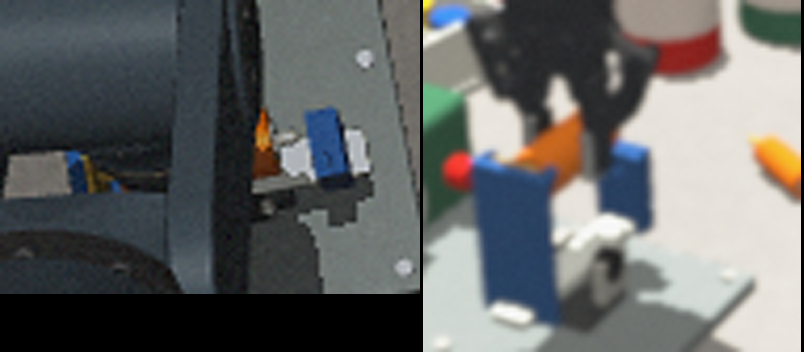

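```bash

python3 -m crank '[[0.03,0,0,-0.0015,0],[0.03,0,0,-0.0015,0],[0.03,0,0,0,0]]' >/dev/null; python3 f.py
python3 -m crank '[[0.03,0.003,0,0,0],[0.03,0.003,0,0,0],[0.03,0.003,0,0,0],[0.03,0.003,0,0,0],[0.03,0,0,0,0]]' >/dev/null; python3 f.py
python3 -m crank '[[0.03,0.002,0,0,0],[0.03,0.002,0,0,0],[0.03,0,0,0,0]]' >/dev/null; python3 f.py;python3 plan.py;  python3 look.py 6
```

```text
t 10.6 xm 565.2 ym 44.5 z 125.0 | Fx -1.2 Fy -10.0 Fz -3.0 T [-1.64 -0.16 -0.02]
t 11.1 xm 566.7 ym 44.3 z 113.6 | Fx 0.2 Fy -10.7 Fz -1.9 T [-1.53 -0.32 -0.03]
t 11.4 xm 566.7 ym 44.3 z 109.7 | Fx -0.3 Fy -10.4 Fz 0.1 T [-1.49 -0.33  0.02]
t 11.4 tcp [0.5514 0.1382 0.1097] tool y deg 9.62 F [  1.49 -10.3    0.06] T [-1.49 -0.33  0.02] gap mm 33.8 down [ 0.0038 -0.0026 -1.    ]
```

View pics/g6.png

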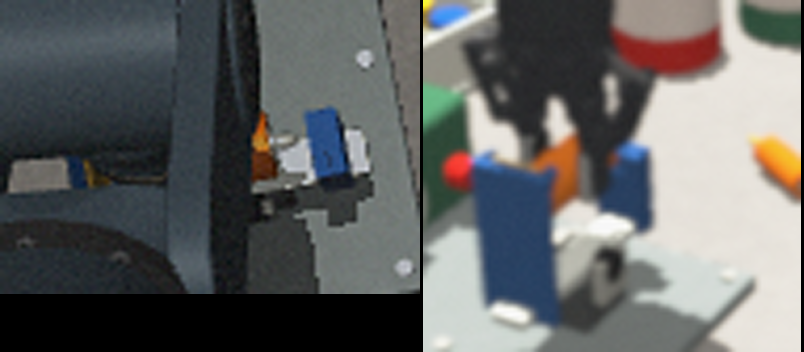

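```bash

python3 -m crank '[[0.03,0,0,0,0],[0.03,0,0,0,0]]' >/dev/null; python3 f.py; python3 plan.py
python3 - <<'E'
from h import *
S=dict(np.load("pics/top6.npz"))
cv2.imwrite("pics/z6.png",cv2.resize(S["image"][180:225,262:306],None,fx=12,fy=12,interpolation=cv2.INTER_CUBIC))
E
```

```text
t 11.7 xm 566.7 ym 44.2 z 109.6 | Fx 0.6 Fy -10.9 Fz -1.4 T [-1.49 -0.29 -0.04]
t 11.7 tcp [0.5514 0.1381 0.1096] tool y deg 9.62 F [  2.41 -10.61  -1.35] T [-1.49 -0.29 -0.04] gap mm 33.8 down [ 0.0037 -0.0027 -1.    ]
```

View pics/z6.png

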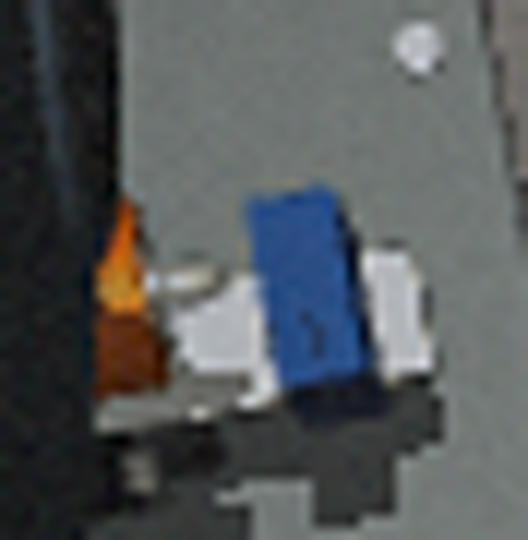

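```bash
python3 - <<'E'
from h import *
S=dict(np.load("pics/top6.npz"))
g=lambda u,v:(262+(u+.5)/12-.5,180+(v+.5)/12-.5)
for nm,p,z in(("steel tip",g(217,279),.1255),("steel root",g(150,285),.1255),("short in top",g(250,200),.1115),("short in bot",g(285,387),.1115)):
    W=up(S,[p],z)[0]; print(nm,(W@XM*1e3).round(1),(W@UM*1e3).round(1))
for k in (5,6):
    S=dict(np.load(f"pics/top{k}.npz")); c=cloud(S)
    print((c[200:206,274:282,2]*1e3).round())
E
```

```text
steel tip 566.2 -4.9
steel root 567.5 7.4
short in top 581.9 -12.9
short in bot 546.1 -12.6
[[ 151.  133.   12.   15.   10.    8.   15.   11.]
 [ 146.  136.  139.  142.  146.  146.  144.   11.]
 [ 153.  145.  145.  145.  146.  143.  143.   11.]
 [ 152.  148.  148.  144.  144.  144.  142.   55.]
 [ 158.  149.  142.  141.  141.   58.   62.   62.]
 [ 156. 1177.  133.   60.   60.   63.   57.   60.]]
[[ 135.   14.   10.   14.   10.   10.   12.   16.]
 [1177.   13.   13.   11.   14.   10.    8.   12.]
 [ 135.  127.  127.  128.  128.  128.  127.   11.]
 [ 134.  129.  131.  128.  125.  125.  126.   61.]
 [ 136.  128.  127.  130.  129.  127.   60.   60.]
 [ 132.  131.  124.   56.   62.   60.   58.   62.]]
```

The steel tip is at x_m 566.2 against the short cheek's middle at 564.0, so the arm drifted about 2 mm in +x on the way down. Correcting that before going on.

```bash

python3 -m crank '[[0.03,0,-0.001,0,0],[0.03,0,-0.0007,0,0],[0.03,0,0,0,0]]' >/dev/null; python3 f.py; python3 plan.py
python3 -m crank '[[0.03,0.002,0,0,0],[0.03,0.002,0,0,0],[0.03,0,0,0,0]]' >/dev/null; python3 f.py;python3 plan.py; python3 look.py 7
python3 - <<'E'
from h import *
S=dict(np.load("pics/top7.npz"))
cv2.imwrite("pics/z7.png",cv2.resize(S["image"][180:225,262:306],None,fx=12,fy=12,interpolation=cv2.INTER_CUBIC))
E
```

```text
t 12.0 xm 566.4 ym 44.1 z 109.9 | Fx 1.4 Fy -10.4 Fz -2.0 T [-1.47 -0.69 -0.16]
t 12.0 tcp [0.5511 0.1379 0.1099] tool y deg 9.59 F [ 3.1  -9.99 -2.04] T [-1.47 -0.69 -0.16] gap mm 33.7 down [ 0.007  -0.0022 -1.    ]
t 12.3 xm 565.6 ym 44.2 z 105.8 | Fx 1.3 Fy -10.0 Fz -1.4 T [-1.45 -0.4  -0.04]
t 12.3 tcp [0.5503 0.1379 0.1058] tool y deg 9.6 F [ 2.97 -9.66 -1.41] T [-1.45 -0.4  -0.04] gap mm 34.0 down [ 0.0051 -0.0023 -1.    ]
```

View pics/z7.png

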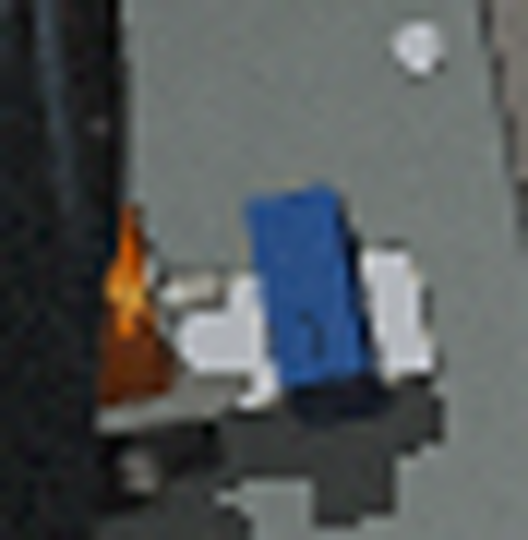

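```bash

python3 -m crank '[[0.03,0.002,-0.0003,0,0],[0.03,0.002,0,0,0],[0.03,0,0,0,0]]' >/dev/null; python3 f.py
python3 -m crank '[[0.03,0.002,0,0,0],[0.03,0.002,0,0,0],[0.03,0,0,0,0]]' >/dev/null; python3 f.py;python3 plan.py; python3 look.py 8
python3 - <<'E'
from h import *
S=dict(np.load("pics/top8.npz"))
cv2.imwrite("pics/z8.png",cv2.resize(S["image"][180:225,262:306],None,fx=12,fy=12,interpolation=cv2.INTER_CUBIC))
E
```

```text
t 12.7 xm 565.0 ym 44.3 z 101.7 | Fx 1.3 Fy -11.2 Fz -1.9 T [-1.56 -0.33 -0.01]
t 13.0 xm 564.4 ym 44.4 z 96.9 | Fx 1.5 Fy -9.6 Fz -9.1 T [-1.83 -0.65 -0.1 ]
t 13.0 tcp [0.5491 0.1379 0.0969] tool y deg 9.62 F [ 3.09 -9.18 -9.12] T [-1.83 -0.65 -0.1 ] gap mm 33.9 down [ 0.003  -0.0026 -1.    ]
```

View pics/z8.png

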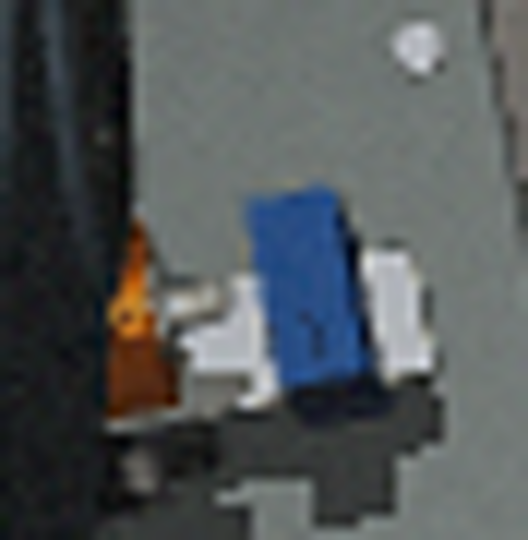

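View pics/g8.png

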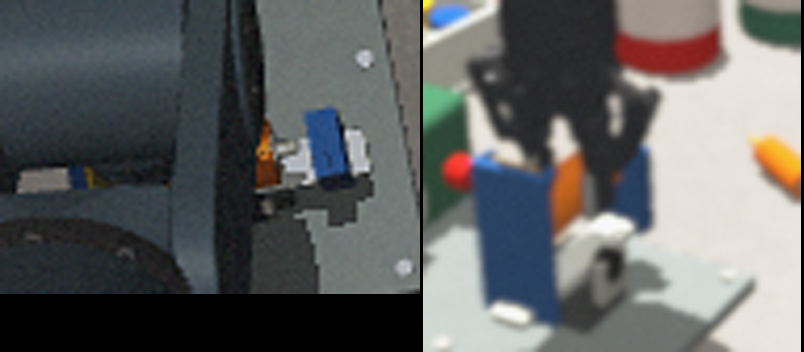

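```bash

python3 -m crank '[[0.03,0,0,0,0],[0.03,0,0,0,0]]' >/dev/null; python3 f.py; python3 - <<'E'
from h import *
S=dict(np.load("pics/top8.npz"))
g=lambda u,v:(262+(u+.5)/12-.5,180+(v+.5)/12-.5)
for nm,p,z in(("steel tip",g(217,297),.1129),("steel root",g(155,307),.1129)):
    W=up(S,[p],z)[0]; print(nm,(W@XM*1e3).round(1),(W@UM*1e3).round(1))
c=cloud(S);print((c[201:210,270:284,2]*1e3).round())
E
```

```text
t 13.3 xm 563.2 ym 44.5 z 96.0 | Fx -0.2 Fy -9.3 Fz -8.4 T [-1.83 -0.42 -0.04]
steel tip 565.0 -3.4
steel root 565.4 8.3
[[ 405.  391.  376.  130.  111.   11.    9.   11.   15.   13.   10.   11.
    14.  113.]
 [ 401.  394.  375.  128.  119.  115.   12.    9.   12.   12.    9.   10.
    14.  116.]
 [ 398.  393.  131.  133.  123.  115.   12.   11.   15.  114.   60.   59.
    55.  112.]
 [ 391.  128.  129.  132.  121.  121.  118.  118.  119.  113.  115.   59.
    61.   56.]
 [ 385.  132.  130.  132.  126.  123.  119.  116.  117.  116.  113.   60.
    59.   63.]
 [ 386.  130.  129.  127.  127.  122.  116.  120.  116.  118.  111.   59.
    61.   62.]
 [ 386.  126.  130.  131.  129.  121.  112.   59.   59.   55.   63.   63.
    63.   60.]
 [ 388.  130. 1177.  125.  126.  116.  119.   60.   59.   60.   63.   59.
    61.   61.]
 [ 391.  126.  129.  125.  130.  121.  115.   60.   59.   58.   61.   61.
    59.   60.]]
```

Something is dragging the tool (Fz −8 N and x creeping). I'll check the whole scene before moving further.

```bash
python3 - <<'E'
from station import snapshot,manip
from h import *
for n in("side","top"):
    s=snapshot(n);np.savez(f"pics/{n}9.npz",**s);cv2.imwrite(f"pics/full9{n}.png",s["image"])
s=dict(np.load("pics/side9.npz")); cv2.imwrite("pics/z9s.png",cv2.resize(s["image"][205:300,235:305],None,fx=6,fy=6,interpolation=cv2.INTER_CUBIC))
m=manip.sense(); print(m["q"].round(3),m["qd"].round(3),m["tau"].round(2))
E
python3 f.py
```

```text
[ 0.05   0.639  1.697 -0.004  0.806 -0.115] [ 0.001 -0.001  0.002 -0.001  0.003 -0.002] [  5.39 -47.03 -12.26   2.15   0.39  -0.  ]
t 13.4 xm 562.9 ym 44.5 z 95.9 | Fx 0.3 Fy -9.3 Fz -9.3 T [-1.8  -0.34  0.01]
```

View pics/z9s.png

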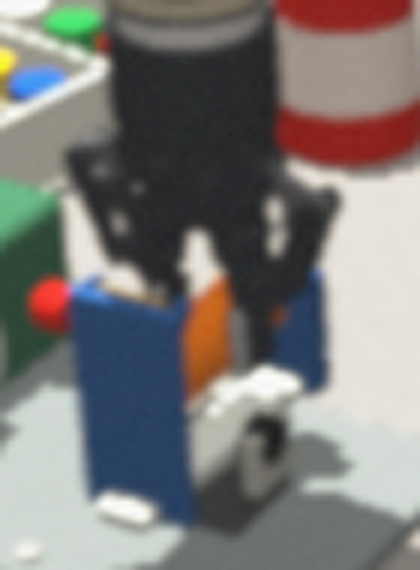

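View pics/full9side.png

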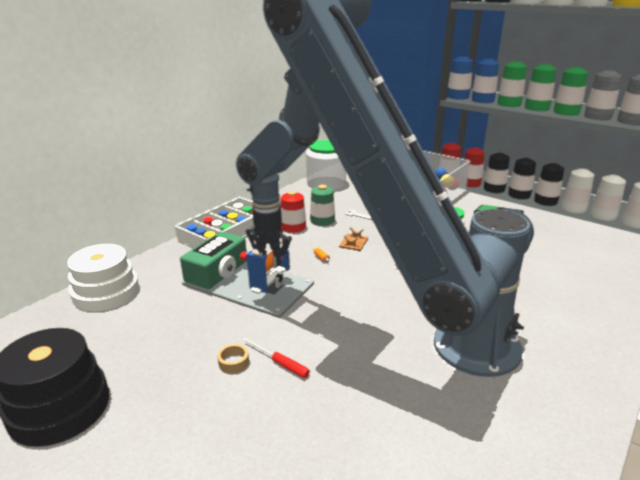

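View pics/full9top.png

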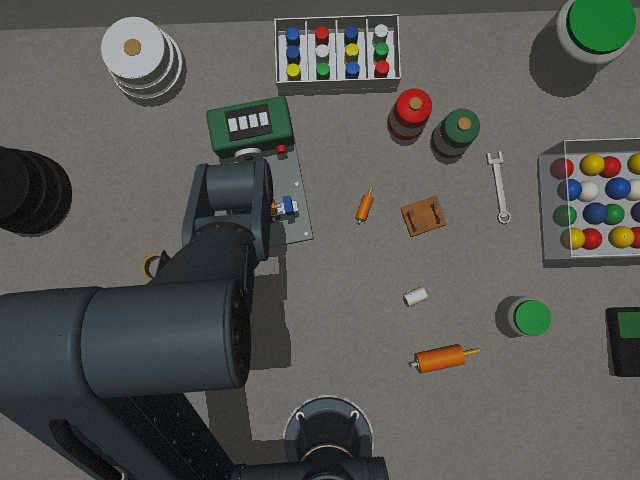

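The moment puts the downward pull out at the brass tip, and Fy dropped by about 1.3 N. That fits the round tip starting to enter the pocket at the foot and camming downwards. Easing down in small steps to test it.

```bash
for i in 1 2 3; do 
python3 -m crank '[[0.03,0.001,0,0,0],[0.03,0,0,0,0]]' >/dev/null; python3 f.py; done
```

```text
t 13.6 xm 563.4 ym 44.5 z 95.2 | Fx 0.8 Fy -9.8 Fz -7.7 T [-1.72 -0.36 -0.07]
t 13.8 xm 563.6 ym 44.6 z 94.5 | Fx 0.6 Fy -9.6 Fz -5.9 T [-1.62 -0.33 -0.02]
t 14.0 xm 563.5 ym 44.6 z 93.7 | Fx -1.4 Fy -9.4 Fz -3.7 T [-1.53 -0.17  0.02]
```

Confirmed: the pull fades as the roller goes down, so the pin is in the pocket. Continuing until the ledge carries it.

```bash
for i in 1 2 3 4; do 
python3 -m crank '[[0.03,0.001,0,0,0],[0.03,0,0,0,0]]' >/dev/null; python3 f.py; done; python3 plan.py
```

```text
t 14.2 xm 563.6 ym 44.7 z 92.9 | Fx -0.8 Fy -8.2 Fz -2.9 T [-1.5  -0.16 -0.02]
t 14.4 xm 563.7 ym 44.7 z 92.2 | Fx -0.9 Fy -9.7 Fz -1.3 T [-1.37 -0.11  0.13]
t 14.6 xm 563.8 ym 44.7 z 91.4 | Fx -1.1 Fy -9.9 Fz -0.3 T [-1.32 -0.17  0.07]
t 14.8 xm 564.0 ym 44.7 z 90.5 | Fx -0.4 Fy -9.1 Fz -0.6 T [-1.35 -0.15  0.05]
t 14.8 tcp [0.5486 0.1381 0.0905] tool y deg 9.63 F [ 1.08 -9.05 -0.59] T [-1.35 -0.15  0.05] gap mm 33.7 down [ 0.002 -0.002 -1.   ]
```

```bash
for i in 1 2 ; do 
python3 -m crank '[[0.03,0.001,0,0,0],[0.03,0,0,0,0]]' >/dev/null; python3 f.py; done; python3 - <<'E'
from station import snapshot
from h import *
for n,b in(("top",(262,306,180,225)),("side",(235,305,215,300))):
    s=snapshot(n);np.savez(f"pics/{n}10.npz",**s);u0,u1,v0,v1=b;cv2.imwrite(f"pics/z10{n}.png",cv2.resize(s["image"][v0:v1,u0:u1],None,fx=6.8,fy=6.8,interpolation=cv2.INTER_CUBIC))
    if n=="top":
        c=cloud(s);print((c[200:212,270:292,2]*1e3).round())
E
```

```text
t 15.0 xm 564.1 ym 44.7 z 89.5 | Fx -0.5 Fy -10.0 Fz -0.5 T [-1.39 -0.19 -0.02]
t 15.2 xm 564.3 ym 44.6 z 88.5 | Fx -0.3 Fy -9.8 Fz -0.0 T [-1.35 -0.21  0.03]
[[ 402.  392.  389.  114.  101.   16.   15.   11.   15.   14.    8.   10.
    12.  108.  114.  108.  111.  111.  116.  113.  114.   70.]
 [ 398.  390.  383.  117.  105.   10.   12.   14.   11.   12.   12.   10.
    15.  111.  113.  109.  113.  110.  113.  114.  113.   78.]
 [ 399.  391.  377.  118.  111.  108.   11.   15.   12.   11.   10.   14.
    14.  111.  109.  113.  112.  114.  110.  115.  116.   90.]
 [ 395.  392.  377.  119.  118.  115.   11.   11.   10.   10.   57.   61.
    61.  109.  114.  112.  110.  111.  112.  110.  113.   96.]
 [ 392.  384.  375.  117.  120.  112.   59.  105.  106.  105.  105.   60.
    60.   64.  112.  111.  111.  115.  112.  112.  112.  104.]
 [ 389.  380.  121.  119.  121.  114.  108.  107.  111.  108.  110.  105.
    57.   64.  112.  113.  113.  113.  113.  110.  113.  111.]
 [ 384.  369.  120.  122.  121.  113.  109.  107.  107.  108.  106.  107.
    61.   62.  113.  112.  113.  114.  111.  113.  112.  111.]
 [ 385.  370.  122. 1177.  120.  116.  108.  106.  105.  107.   62.   58.
    58.   61.  110.  111.  112.  110.  110.  112.  113.  112.]
 [ 385.  372.  120.  118.  119.  115.  111.   61.   58.   57.   57.   60.
    58.   61.  115.  111.  112.  106.  108.  112.  112.  111.]
 [ 386.  373.  121.  118.  119.  116.  108.   59.   62.   59.   60.   57.
    59.   58.   59.  106.  110.  110.  112.  115.  114.  108.]
 [ 390.  372.  118.  118.  118.  118.  105.   59.   62.   58.   61.   60.
    57.   63.   61.  112.  112.  114.  111.  112.  115.  112.]
 [ 390.  375.  115.  116.  117.  118.  102.   59.   60.   62.   60.   61.
    58.   56.   58.  110.  111.  113.  111.  114.  110.  106.]]
```

View pics/z10top.png

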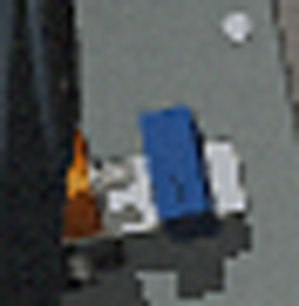

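View pics/z10side.png

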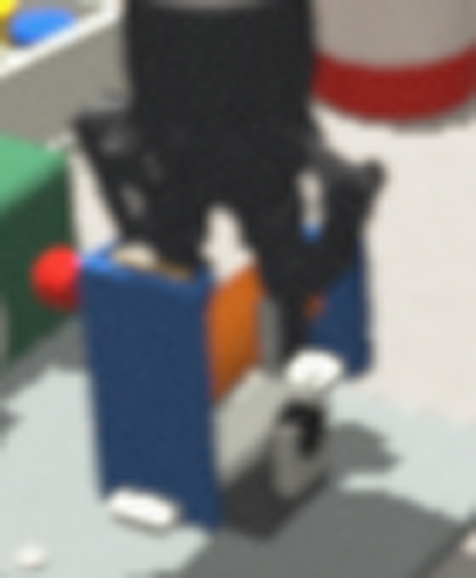

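```bash
for i in 1 2 3; do 
python3 -m crank '[[0.03,0.0008,0,0,0],[0.03,0,0,0,0]]' >/dev/null; python3 f.py; done
```

```text
t 15.5 xm 564.3 ym 44.7 z 87.7 | Fx -0.3 Fy -9.4 Fz -1.0 T [-1.38 -0.22  0.04]
t 15.7 xm 564.4 ym 44.7 z 87.0 | Fx -0.6 Fy -9.6 Fz 0.5 T [-1.35 -0.23  0.04]
t 15.9 xm 564.4 ym 44.7 z 86.2 | Fx -0.1 Fy -8.4 Fz 0.2 T [-1.31 -0.23  0.01]
```

```bash
for i in 1 2 3; do 
python3 -m crank '[[0.03,0.0007,0,0,0],[0.03,0,0,0,0]]' >/dev/null; python3 f.py; done
```

```text
t 16.1 xm 564.5 ym 44.7 z 85.6 | Fx -0.7 Fy -9.2 Fz -0.0 T [-1.32 -0.25  0.04]
t 16.3 xm 564.5 ym 44.7 z 85.1 | Fx -1.1 Fy -9.7 Fz 2.7 T [-1.25 -0.14 -0.03]
t 16.5 xm 564.5 ym 44.7 z 84.6 | Fx -1.1 Fy -8.8 Fz 3.8 T [-1.17 -0.08 -0.01]
```

The ledge is felt at TCP z of about 85.4, giving an axis at 101.3 mm and the real seat at about 101.8. Relieving slightly and checking the steel end.

```bash

python3 -m crank '[[0.03,-0.0005,0,0,0],[0.03,0,0,0,0]]' >/dev/null; python3 f.py; python3 plan.py; python3 - <<'E'
from station import snapshot
from h import *
C=[]
for i in range(3):
    s=snapshot("top");C.append(cloud(s))
np.savez(f"pics/top11.npz",**s);cv2.imwrite(f"pics/z11.png",cv2.resize(s["image"][185:225,262:306],None,fx=16,fy=16,interpolation=cv2.INTER_CUBIC))
c=np.median(C,0);print((c[200:212,270:292,2]*1e3).round())
E
```

```text
t 16.7 xm 564.5 ym 44.7 z 85.0 | Fx -0.9 Fy -9.5 Fz 2.3 T [-1.23 -0.19  0.05]
t 16.7 tcp [0.5492 0.1382 0.085 ] tool y deg 9.62 F [ 0.67 -9.5   2.28] T [-1.23 -0.19  0.05] gap mm 34.0 down [ 0.0033 -0.0018 -1.    ]
[[400. 391. 385. 369.  97.  12.  11.  13.  12.  12.  10.  11.  13. 114.
  113. 110. 111. 111. 111. 114. 112.  66.]
 [398. 391. 384. 111. 104.  13.  15.  10.  13.  14.  11.  13.  11. 110.
  111. 112. 111. 114. 112. 114. 111.  78.]
 [396. 391. 376. 114. 114. 103.  11.  11.  12.  11.  14.  12.  14. 114.
  113. 114. 110. 111. 115. 111. 113.  89.]
 [393. 389. 377. 118. 114. 110.  11.  10.  14.  12.  58.  60.  58. 113.
  113. 111. 113. 112. 112. 114. 110.  98.]
 [390. 386. 380. 120. 116. 108.  57.  58. 102. 104. 105.  60.  60.  60.
  111. 112. 114. 111. 113. 113. 111. 105.]
 [386. 381. 118. 117. 119. 111. 102. 103. 102. 106. 104. 100.  62.  62.
  112. 114. 117. 112. 116. 112. 113. 112.]
 [383. 370. 118. 115. 116. 110. 103. 104. 104. 101. 103. 101.  60.  57.
  112. 113. 112. 111. 113. 110. 111. 113.]
 [387. 370. 117. 118. 117. 111. 107. 103. 101. 102. 102.  58.  60.  61.
  111. 111. 111. 112. 113. 113. 113. 110.]
 [388. 371. 115. 117. 118. 116. 109.  63.  60.  60.  61.  59.  58.  61.
  112. 110. 113. 113. 110. 115. 113. 113.]
 [388. 372. 113. 117. 117. 116. 105.  57.  61.  59.  59.  64.  62.  62.
   62. 114. 111. 114. 110. 113. 110. 111.]
 [388. 374. 117. 112. 113. 114. 103.  93.  59.  60.  62.  60.  62.  60.
   57. 113. 113. 112. 110. 114. 114. 110.]
 [390. 374. 113. 113. 112. 110. 107.  61.  61.  59.  60.  62.  61.  59.
   57. 113. 111. 111. 111. 113. 111. 107.]]
```

View pics/z11.png

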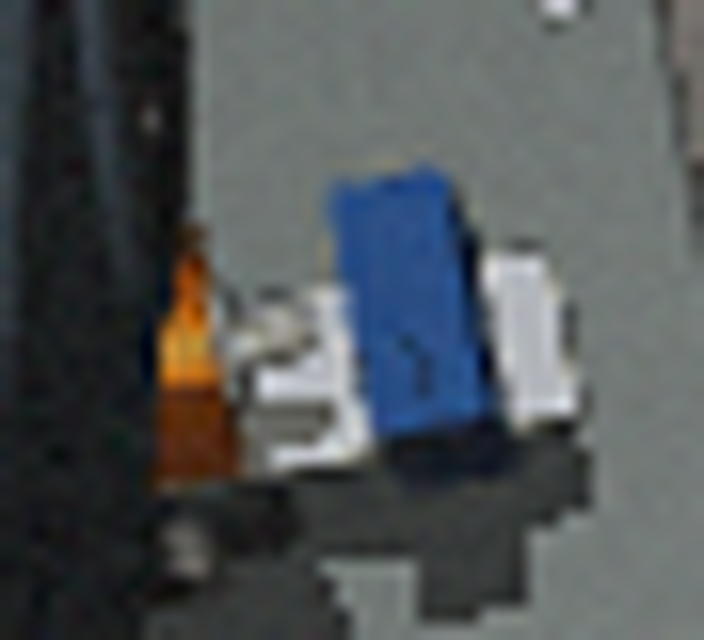

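```bash

python3 -m crank '[[0.03,-0.0005,0,0,0],[0.03,-0.0003,0,0,0],[0.03,0,0,0,0]]' >/dev/null; python3 f.py; python3 - <<'E'
from station import snapshot
from h import *
s=dict(np.load("pics/top11.npz"));g=lambda u,v:(262+(u+.5)/16-.5,185+(v+.5)/16-.5)
for nm,p,z in(("tip",g(308,330),.101),("root",g(235,340),.101),("in top",g(335,190),.112),("in bot",g(375,432),.112)):
    W=up(s,[p],z)[0]; print(nm,(W@XM*1e3).round(1),(W@UM*1e3).round(1))
C=[cloud(snapshot("top")) for i in range(4)]
c=np.mean(C,0);P=c[198:215,265:292].reshape(-1,3)
q=np.stack([P[:,:2]@XM*1e3,P[:,:2]@UM*1e3,P[:,2]*1e3],1)
m=(q[:,2]>92)&(q[:,2]<125)
pin=q[m&(q[:,1]>-6)&(q[:,1]<4)]; sh=q[m&(q[:,1]<-13)&(q[:,1]>-24)]; 
print("pin",len(pin),pin.mean(0),pin.std(0)); print("short",len(sh),np.median(sh,0)); print(pin.round(1))
ba=q[m&(q[:,1]>7)]; print("barrel",ba.round(1))
E
```

```text
t 17.1 xm 564.5 ym 44.7 z 85.6 | Fx -1.0 Fy -7.7 Fz 1.4 T [-1.33 -0.2  -0.  ]
tip 564.5 -4.8
root 565.1 5.6
in top 581.4 -13.0
in bot 546.7 -12.0
pin 16 [564.20268921  -0.8372932  102.92459669] [2.2638866  2.73012828 1.34408955]
short 75 [560.41969333 -18.3483554  111.61342346]
[[ 5.683e+02  9.000e-01  1.010e+02]
 [ 5.674e+02 -1.600e+00  1.039e+02]
 [ 5.669e+02 -3.800e+00  1.045e+02]
 [ 5.659e+02  3.200e+00  1.049e+02]
 [ 5.660e+02  1.300e+00  1.015e+02]
 [ 5.653e+02 -1.100e+00  1.033e+02]
 [ 5.645e+02 -3.400e+00  1.050e+02]
 [ 5.648e+02 -5.400e+00  1.008e+02]
 [ 5.639e+02  3.800e+00  1.034e+02]
 [ 5.634e+02  1.500e+00  1.037e+02]
 [ 5.631e+02 -6.000e-01  1.029e+02]
 [ 5.626e+02 -2.900e+00  1.031e+02]
 [ 5.625e+02 -5.000e+00  1.013e+02]
 [ 5.613e+02  2.000e+00  1.028e+02]
 [ 5.608e+02 -2.000e-01  1.034e+02]
 [ 5.607e+02 -2.300e+00  1.012e+02]]
barrel [[579.6   8.3  98.2]
 [574.7   9.5 115.6]
 [576.    8.1 105.8]
 [572.8  10.1 113.9]
 [572.7   8.  112. ]
 [569.8  10.1 118.8]
 [569.5   8.  117.9]
 [567.8  10.7 117. ]
 [567.5   8.5 116.5]
 [566.   13.3 117.4]
 [565.4  11.  118.4]
 [564.
[... 197 characters left out ...]
111.3]
 [559.2  14.4 118.7]
 [559.   12.4 116.9]
 [558.5  10.1 117.5]
 [558.3   8.1 116.1]
 [557.4  15.  116.3]
 [557.   12.9 115.9]
 [556.4  10.6 116.6]
 [556.1   8.5 115.8]
 [555.1  15.4 116.6]
 [554.8  13.3 115.5]
 [554.3  11.1 116.2]
 [554.    9.  115.3]
 [555.    7.5 105.7]
 [553.5  16.2 112.7]
 [552.7  13.8 115. ]
 [552.4  11.7 114.4]
 [552.2   9.6 112.8]
 [553.    8.1 104.7]
 [551.3  16.6 112.6]
 [551.2  14.6 110.3]
 [550.4  12.2 112.7]
 [550.   10.1 112.3]
 [550.    8.1 109.5]
 [549.5  17.3 109.8]
 [549.2  15.2 108.9]
 [548.8  13.  109. ]
 [548.5  10.9 107.5]
 [548.1   8.7 107.4]
 [547.9  18.1 106. ]
 [547.9  16.2 102.5]
 [547.1  13.7 105.4]
 [547.   11.7 103.2]
 [546.9   9.7 100.5]]
```

The steel pin's x is aligned (564.5 against 564.0). Its axis is about 1 mm below the hole's middle, inside the 2 mm play. I'll lift a hair more, then let the spring walk the roller towards −y in small steps while watching the force.

```bash

python3 -m crank '[[0.03,-0.0006,0,0,0],[0.03,0,0,0,0]]' >/dev/null; python3 f.py
python3 -m crank '[[0.03,0,0,0.0015,0],[0.03,0,0,0.0015,0],[0.03,0,0,0,0]]' >/dev/null; python3 f.py
for i in 1 2; do python3 -m crank '[[0.03,0,0,0.001,0],[0.03,0,0,0,0]]' >/dev/null; python3 f.py; done
```

```text
t 17.6 xm 564.4 ym 44.7 z 85.9 | Fx 0.2 Fy -9.5 Fz -0.6 T [-1.42 -0.23  0.01]
t 17.9 xm 564.5 ym 41.8 z 85.9 | Fx 0.4 Fy -8.2 Fz -0.7 T [-1.25 -0.26  0.  ]
t 18.1 xm 564.4 ym 40.9 z 85.9 | Fx 0.8 Fy -7.8 Fz -0.8 T [-1.17 -0.21  0.02]
t 18.2 xm 564.4 ym 40.0 z 85.9 | Fx 1.2 Fy -7.9 Fz -1.2 T [-1.07 -0.24 -0.  ]
```

```bash

for i in 1 2 ; do python3 -m crank '[[0.03,0,0,0.001,0],[0.03,0,0,0,0]]' >/dev/null; python3 f.py; done; python3 - <<'E'
from station import snapshot
from h import *
s=snapshot("top");np.savez("pics/top12.npz",**s);cv2.imwrite(f"pics/z12.png",cv2.resize(s["image"][185:225,262:306],None,fx=16,fy=16,interpolation=cv2.INTER_CUBIC))
E
```

```text
t 18.4 xm 564.4 ym 39.1 z 85.9 | Fx 0.7 Fy -8.2 Fz -0.2 T [-1.09 -0.22  0.03]
t 18.6 xm 564.4 ym 38.2 z 85.8 | Fx -0.2 Fy -7.0 Fz -1.2 T [-1.05 -0.26 -0.03]
```

View pics/z12.png

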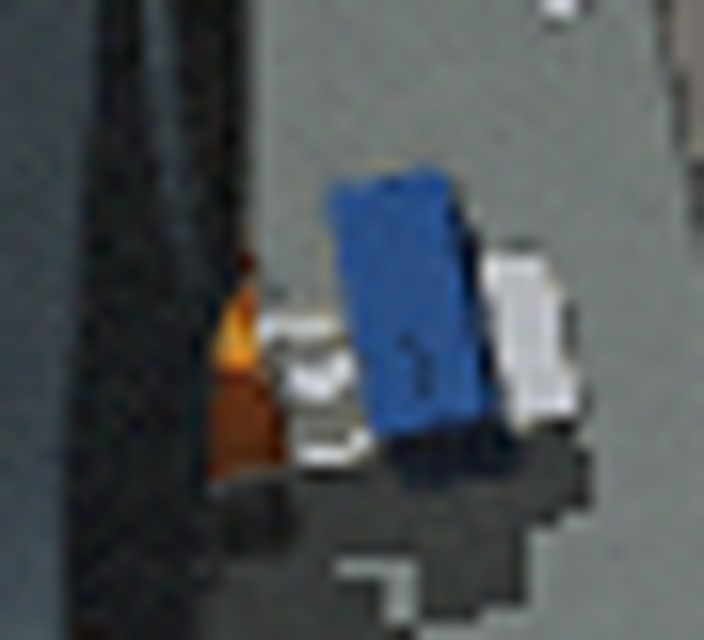

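The force is smoothly following the spring past the face position, so the steel pin is entering the hole. Continuing.

```bash

for i in 1 2 3 4; do python3 -m crank '[[0.03,0,0,0.0012,0],[0.03,0,0,0,0]]' >/dev/null; python3 f.py; done
```

```text
t 18.9 xm 564.4 ym 37.1 z 85.9 | Fx 0.8 Fy -7.4 Fz -1.8 T [-0.94 -0.26 -0.05]
t 19.1 xm 564.4 ym 36.0 z 85.8 | Fx 0.2 Fy -6.8 Fz -1.1 T [-0.96 -0.22 -0.02]
t 19.3 xm 564.4 ym 34.9 z 85.8 | Fx 1.4 Fy -5.1 Fz -0.5 T [-0.84 -0.18 -0.02]
t 19.5 xm 564.4 ym 33.8 z 85.8 | Fx -0.4 Fy -5.7 Fz -1.2 T [-0.77 -0.21 -0.09]
```

```bash

for i in 1 2 3 4; do python3 -m crank '[[0.03,0,0,0.0008,0],[0.03,0,0,0,0]]' >/dev/null; python3 f.py; done
```

```text
t 19.7 xm 564.4 ym 33.2 z 85.8 | Fx 1.8 Fy -5.3 Fz -1.9 T [-0.79 -0.18  0.01]
t 19.9 xm 564.4 ym 32.4 z 85.8 | Fx 0.6 Fy -5.6 Fz -1.5 T [-0.74 -0.27 -0.04]
t 20.1 xm 564.3 ym 31.7 z 85.8 | Fx 1.1 Fy -4.9 Fz -1.0 T [-0.65 -0.26 -0.03]
t 20.3 xm 564.2 ym 31.1 z 85.7 | Fx 1.9 Fy -5.0 Fz -1.5 T [-0.64 -0.37 -0.09]
```

```bash

for i in 1 2 3; do python3 -m crank '[[0.03,0,0,0.0006,0],[0.03,0,0,0,0]]' >/dev/null; python3 f.py; done
```

```text
t 20.5 xm 564.0 ym 30.6 z 85.7 | Fx 2.1 Fy -4.4 Fz -0.5 T [-0.53 -0.45 -0.13]
t 20.7 xm 563.7 ym 30.1 z 85.6 | Fx 2.7 Fy -3.3 Fz -0.0 T [-0.45 -0.48 -0.05]
t 20.9 xm 563.7 ym 29.9 z 85.6 | Fx 2.6 Fy -1.7 Fz 0.1 T [-0.1  -0.61 -0.11]
```

Fy is collapsing at the predicted fitted place (y_m about 30), so the steel pin has bottomed in the hole. Letting go gently.

```bash

python3 -m crank '[[0.03,0,0,0,0],[0.036,0,0,0,0],[0.037,0,0,0,0],[0.038,0,0,0,0],[0.04,0,0,0,0]]' 20 >/dev/null; python3 f.py
python3 -m crank '[[0.044,0,0,0,0],[0.05,0,0,0,0],[0.06,0,0,0,0],[0.07,0,0,0,0],[0.07,0,0,0,0]]' >/dev/null; python3 f.py;python3 plan.py; python3 look.py 13; python3 - <<'E'
from h import *
s=dict(np.load("pics/side13.npz")); cv2.imwrite("pics/z13s.png",cv2.resize(s["image"][205:300,235:305],None,fx=6,fy=6,interpolation=cv2.INTER_CUBIC))
s=dict(np.load("pics/top13.npz")); cv2.imwrite("pics/z13t.png",cv2.resize(s["image"][185:225,222:306],None,fx=9,fy=9,interpolation=cv2.INTER_CUBIC))
E
```

```text
t 21.4 xm 561.5 ym 30.1 z 84.8 | Fx -0.6 Fy -0.3 Fz -0.3 T [-0.01 -0.04 -0.03]
t 21.9 xm 563.1 ym 29.5 z 85.3 | Fx 0.2 Fy -0.9 Fz 0.1 T [ 0.01 -0.07  0.02]
t 21.9 tcp [0.5503 0.123  0.0853] tool y deg 9.6 F [ 0.33 -0.88  0.11] T [ 0.01 -0.07  0.02] gap mm 70.1 down [-2.e-04  0.e+00 -1.e+00]
```

View pics/z13s.png

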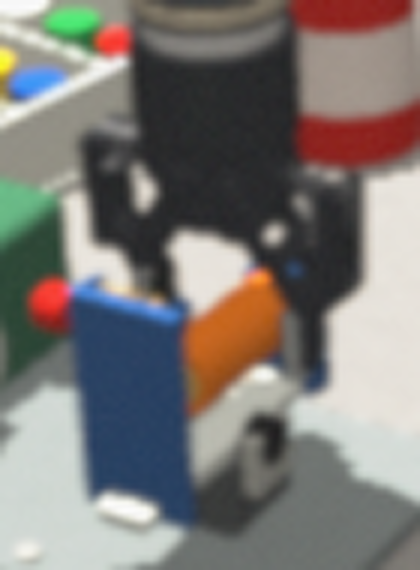

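View pics/z13t.png

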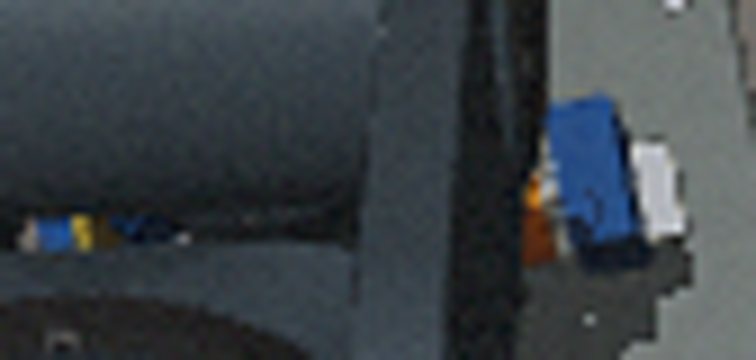

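Released with zero force. Going straight up and away, then checking the seat.

```bash

python3 -m crank '[[0.07,-0.01,0,0,0],[0.07,-0.02,0,0,0],[0.07,-0.03,0,0,0],[0.07,-0.03,0,0,0],[0.07,-0.03,0,0,0]]' >/dev/null; python3 f.py
python3 -m crank '[[0.07,-0.03,0,0,0],[0.07,0,0,0.04,0],[0.07,0,0,0.04,0],[0.07,0,0,0.04,0],[0.07,0,0,0.04,0]]' >/dev/null; python3 f.py
python3 -m crank '[[0.07,0,0,0.04,0],[0.07,0,0,0.04,0],[0.07,0,0,0.04,0],[0.07,0,0,0.02,0],[0.07,0,0,0,0]]' >/dev/null; python3 f.py
python3 - <<'E'
from station import snapshot
from h import *
C=[]
for n in("side","top"):
    s=snapshot(n);np.savez(f"pics/{n}14.npz",**s);cv2.imwrite(f"pics/full14{n}.png",s["image"])
s=dict(np.load("pics/side14.npz")); cv2.imwrite("pics/z14s.png",cv2.resize(s["image"][225:300,235:305],None,fx=8,fy=8,interpolation=cv2.INTER_CUBIC))
s=dict(np.load("pics/top14.npz")); cv2.imwrite("pics/z14t.png",cv2.resize(s["image"][185:230,222:306],None,fx=9,fy=9,interpolation=cv2.INTER_CUBIC))
E
```

```text
t 22.5 xm 563.0 ym 29.6 z 207.2 | Fx 0.6 Fy -0.2 Fz 0.4 T [-0.04  0.01 -0.  ]
t 23.0 xm 562.9 ym -131.7 z 236.4 | Fx 0.6 Fy -1.2 Fz 0.2 T [0.02 0.01 0.03]
t 23.5 xm 563.1 ym -273.2 z 235.7 | Fx -0.2 Fy 1.1 Fz -1.1 T [-0.01  0.02 -0.03]
```

View pics/z14s.png

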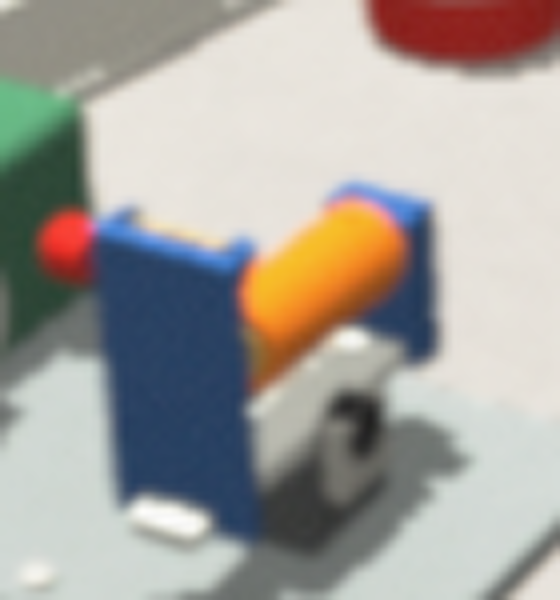

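View pics/z14t.png

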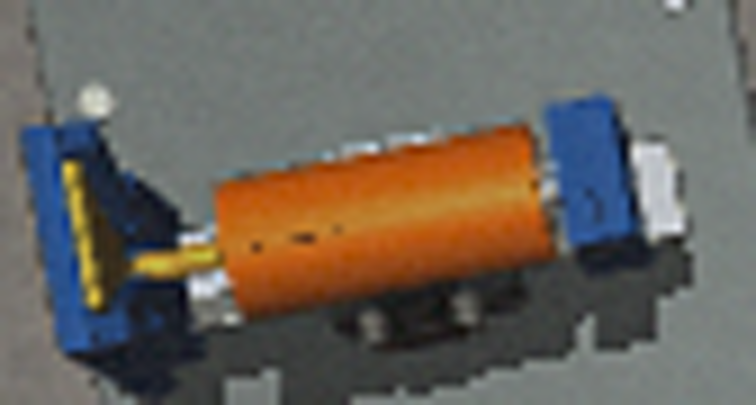

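View pics/full14top.png

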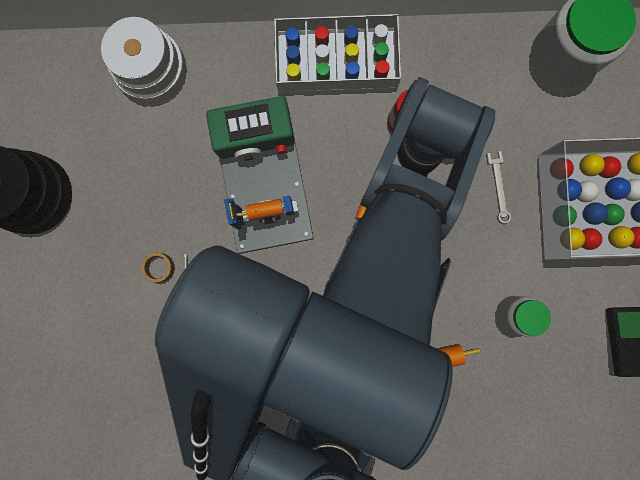

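Both views show the roller in the yoke. The brass pin runs into the tall cheek, and the steel pin has gone into the short cheek. Now checking level and position from the depth, and that the bystanders are where they were.

```bash
python3 - <<'E'
from station import snapshot
from h import *
from scipy.optimize import least_squares
C=[];ims=[]
for i in range(4): s=snapshot("top");C.append(cloud(s))
c=np.median(C,0); hsv=cv2.cvtColor(s["image"],cv2.COLOR_BGR2HSV)
q=np.concatenate([c[...,:2]@np.stack([XM,UM],1),c[...,2:]],-1)*1e3
m=(hsv[...,0]>5)&(hsv[...,0]<16)&(hsv[...,1]>150)&(q[...,2]>100); m[:190]=0;m[225:]=0;m[:,:235]=0;m[:,285:]=0
P=q[m]
f=lambda p:np.hypot(P[:,0]-p[0]-p[1]*(P[:,1]-35),P[:,2]-p[2]-p[3]*(P[:,1]-35))-18
r=least_squares(f,[564,0,101,0],loss="soft_l1",f_scale=2)
print("x",r.x[0].round(2),"yaw deg",np.degrees(r.x[1]).round(2),"z",r.x[2].round(2),"pitch deg",np.degrees(r.x[3]).round(2),"y ext",np.percentile(P[:,1],[1,99]).round(1))
b=q[200:214,226:252]; k=(b[...,2]>90)
sh=q[195:215,283:300].reshape(-1,3); sh=sh[(sh[:,2]>105)]; print("short top z",np.median(sh[:,2]).round(2))
a=dict(np.load("pics/side0.npz")); z=dict(np.load("pics/side14.npz"))
d=cv2.GaussianBlur(cv2.absdiff(a["image"],z["image"]),(0,0),1).max(2)>45
k,l,st,ce=cv2.connectedComponentsWithStats(d.astype(np.uint8)); print([tuple(x) for x in st[1:] if x[4]>25])
E
python3 f.py
```

```text
x 563.0 yaw deg 0.23 z 100.53 pitch deg 0.7 y ext [-6.3 71.8]
short top z 112.24
[(np.int32(300), np.int32(0), np.int32(48), np.int32(178), np.int32(4768)), (np.int32(347), np.int32(0), np.int32(61), np.int32(161), np.int32(4269)), (np.int32(410), np.int32(0), np.int32(62), np.int32(150), np.int32(3308)), (np.int32(510), np.int32(0), np.int32(34), np.int32(6), np.int32(179)), (np.int32(538), np.int32(51), np.int32(6), np.int32(8), np.int32(31)), (np.int32(451), np.int32(56), np.int32(20), np.int32(36), np.int32(379)), (np.int32(501), np.int32(61), np.int32(50), np.int32(43), np.int32(1090)), (np.int32(450), np.int32(100), np.int32(11), np.int32(4), np.int32(27)), (np.int32(510), np.int32(107), np.int32(17), np.int32(5), np.int32(40)), (np.int32(506), np.int32(120), np.int32(23), np.int32(17), np.int32(237)), (np.int32(399), np.int32(133), np.int32(8), np.int32(31), np.int32(149)), (np.int32(411), np.int32(145), np.int32(6), np.int32(16), np.int32(66)), (np.int32(422), np.int32(144), np.int32(28), np.int32(68), np.int32(832)), (np.int32(319), np.int32(163), np.int32(179), np.int32(247), np.int32(15309)), (np.int32(396), np.int32(172), np.int32(20), np.int32(36), np.int32(234)), (np.int32(409), np.int32(180), np.int32(9), np.int32(30), np.int32(156)), (np.int32(417), np.int32(211), np.int32(20), np.int32(22), np.int32(207)), (np.int32(524), np.int32(215), np.int32(25), np.int32(21), np.int32(276)), (np.int32(345), np.int32(220), np.int32(19), np.int32(16), np.int32(176)), (np.int32(350), np.int32(237), np.int32(12), np.int32(9), np.int32(50)), (np.int32(514), np.int32(236), np.int32(41), np.int32(75), np.int32(1639)), (np.int32(265), np.int32(249), np.int32(22), np.int32(35), np.int32(478)), (np.int32(505), np.int32(335), np.int32(42), np.int32(51), np.int32(889)), (np.int32(441), np.int32(351), np.int32(56), np.int32(21), np.int32(420))]
t 23.8 xm 563.2 ym -268.5 z 235.5 | Fx 0.5 Fy 0.6 Fz 0.4 T [ 0.05  0.05 -0.05]
```

View pics/full14side.png

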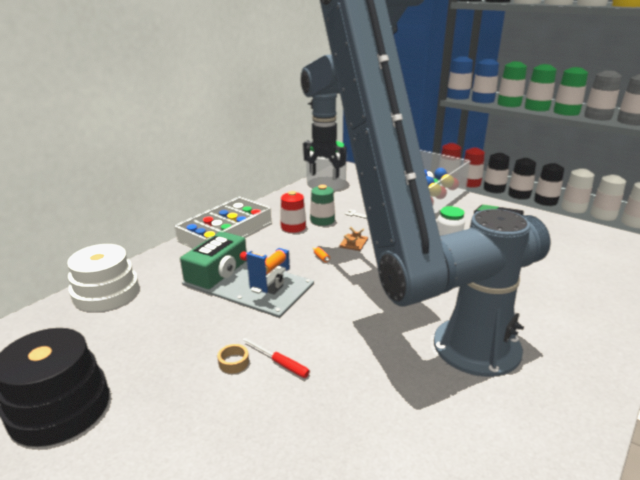

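```bash
python3 -c "
from station import manip
print(manip.sign_off())"
```

```text
the job is handed in; nothing more can be done
None
```

The orange roller is back in the blue yoke, seated at both ends and let go. I handed the job in at about 24 s of the 72 s allowed.

**Order of work:** I gripped the roller in the cradle and put the brass pin in the groove. I pressed the spring in about 23 mm, lowered the roller until I felt the ledge, and eased it back until the steel pin bottomed in its hole. I felt the real seat at about 102 mm.

**Force:** The highest readings I took were about 11 N along the roller and 9 N vertical. I did not log the force continuously between steps.

**Last checks**
- **Seating:** The roller axis sits at about 100.5 mm, tilted about 0.7°. That matches the brass pin resting on its ledge and the steel pin on the floor of its hole. The top and side views both show the pins in their cheeks.
- **Position along the yoke:** The barrel centre is where the short cheek puts it. My two camera estimates of the seat along this axis (short cheek and groove floor) disagreed by about 3 mm. The felt contacts agreed with their average.
- **Other things on the counter:** I saw nothing moved in the parts of the before and after pictures I could compare. The arm hid some areas.

**Odd points**
- **On the way down:** About 10 mm above the seat the tool was pulled down by about 7 N and drifted 1 to 2 mm sideways. I took this for the pin entering its pocket, but it came higher than that should happen, so its cause is uncertain. It faded as I went lower.
- **After feeling the ledge:** I lifted about 1 mm before easing the steel pin in, so the brass pin may have been just clear of the ledge for that move. It dropped back when I let go.

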